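Sort full jars from empty by weight, pack the case, shut and latch it

ROBOT

A 6-joint arm with a two-finger parallel gripper is mounted at the origin on the work surface. World frame = base frame: x ahead of the robot, y to its left, z up, the work surface at z = 0. Lengths are in mm, angles in rad, forces in N, time in s.
With the tool pointing down it reaches from about 350 to 775 mm from the base axis. Payload 7.3 kg.
Tool frame: the origin (TCP) lies midway between the tips of the shut fingers; the grasp point (between the pads) lies 19 mm behind it (bot.grip_depth is the distance from the TCP to the grasp point, in mm); z points along the fingers, x is the direction in which the jaws open and shut, and the axes are right-handed (so a half turn about z gives the same grasp; the last joint's range is limited). The gripper opens to 92 mm and grips with 3 to 60 N. Pads are 19 mm wide; open, the fingers measure 130 mm over their backs; the gripper's body (75 mm by 190 mm) begins 47 mm behind the grasp point.
Start: joints at [1.04, 0.342, 1.524, -0, 1.275, -0.146], TCP at [197.059, 486.634, 226.741] pointing down, gripper open.
Joint ranges: [-2.53, 2.53], [-0.77, 2.02], [0.04, 2.7], [-1, 4.14], [0.28, 2.66], [-3.11, 3.11]. Speed limits (rad/s): [2.57, 2.57, 3.14, 3.14, 3.14, 3.14].

INTERFACE

Orientations are given as [roll, pitch, yaw] about the fixed x, y, z axes, in that order (R = Rz(yaw) Ry(pitch) Rx(roll)).
In Python, from plant import bot gives the robot as it stands. The module is installed in compiled form; this text tells all that it offers.
- The arm moves only by the shell command python3 -m inch 'ROWS'. ROWS is JSON, a list that holds one entry, the list of rows, each a list of 7 numbers: the shift along the tool's x, y, z each as a share of 0.2 m, from -1 to 1, then the turn, a rotation vector about the tool's x, y, z each as a share of 45 degrees, from -1 to 1, then the closure, from -1 (fully open) to 1 (shut), so that 0 is half open. A call has exactly 10 rows; each row is the pose to reach, as a shift and turn from the pose commanded when the call began, along the tool's axes at that moment; what a row does not reach only later rows make up. A row lasts 1/8 s, in which the tool goes at most 62.5 mm and 10.7 degrees, less where a joint would pass 70% of its speed; a pose out of reach is approached as far as the arm can. A call with a number of a shift or a turn outside -1 to 1 is refused whole. A call with a gripper value outside its range is refused whole. The fingers move at their own pace and stop on an object; the grip force is fixed at half the most. Time passes only in rows, so rows that repeat a pose let the fingers close, or fill a call up. It gives the time, the measured TCP pose, the force and the opening at its end, in the units of the state.
- bot.get_obs(): the state, without advancing time (a new reading comes with each control period).
- bot.capture(name): name is "scene" or "top"; returns the picture (420x560x3 uint8, red, green, blue); there is no depth.
- bot.camera_params(name): a dict with "fx", "fy", "cx", "cy" (pixels), "R" (3x3) and "t" (3): a world point X has camera coordinates R X + t. Camera axes: x right, y down, z forward; pixel columns grow to the right and rows downward; lengths in mm; the calibration is good to about 2 mm. A picture is of the moment at which its call begins. camera_params takes no time and is no camera call.
- bot.close_job(): hands the job in, once; it reports no verdict.
The state is a dict: "time": time; "joint_positions": joint angles; "dq": joint speeds; "tau": joint torques, N m; "tool_pos": TCP position; "tcp_rot": TCP orientation; "contact_force": force on the tool from outside, world axes, zero at the start; "moment": the same for the moment, N m; "grip_width": finger opening in mm.
Only numpy, scipy, OpenCV 4.12 (cv2) and the standard library are available. Lean on these libraries where they do the work, as an engineer would, in place of code of your own. Each camera call takes 0.05 s, during which the arm holds its last target.

TASK

The white jars with green caps all look alike, but some are full and some are empty: lift each one and feel its weight. Stand every full jar upright in a pocket of the blue case, one to a pocket, and every empty one upright in the grey wash tray; once all are sorted, swing the cover of the case over and press it fully home, and only then turn the red catch all the way to its stop so that it holds the cover's lip. Leave the amber bottle, the red-lidded tub and the clear beaker where they are.

Things in the scene. Friction and masses are not known exactly. Their poses are not given: they have to be found in the camera images.
- case: lower half of a blue insulated case, fixed, 172 x 172 mm, rim 50 mm high, walls 12 mm, inner floor 6 mm up. Crossed dividers (4 mm thick, tops 40 mm up) make four pockets 72 mm square, centres at (+-38, +-38) mm in the case frame. Origin: centre of the underside, z up; the cover's hinge is on its +y side, the red catch on its -y side
- cover (a joint): hinge of the case's upper half, a shell 172 x 172 x 51 mm deep; rad: 0 = shut against a hard stop, rim to rim, top 101 mm above the bench; grows as it opens; 1.85 to 2.05 at the start (leaning back to +y, stop 2.1). It stays at any angle: about 0.45 N m friction, plus its 350 g weight. Push it over on its outer (+y) face, then press its top down, with shut fingers
- cover_edge (a point): middle of the outer edge of the cover opposite the hinge: 172 mm from the hinge line along the cover and 51 mm out from its rim plane, so it is the top corner on the case's -y side when shut
- hinge_line (a point): middle of the cover's hinge line: 86 mm along +y from the centre of the case and 50 mm up; the line runs along the case's x axis
- catch (a joint): hinge of the red swing catch on the -y side of the case, vertical axis, rad: 0 = open (its handle points away from the case, -y); grows clockwise seen from above; 1.57 = stop, handle along the case towards -x and nose over the cover's lip. 0 to 0.35 at the start. Takes about 1.5 N at the knob and stays where it is left
- catch_pivot (a point): pivot of the catch, at (30, -112, 56) mm in the case frame
- catch_knob (a point): top of the upright red knob at the end of the catch's handle: 16 mm in diameter, 34 mm high, 45 mm from the pivot, top 92 mm above the bench (the handle bar's top is 64 mm up). It can be pushed round with shut fingers
- tray: grey wash tray for empties, fixed, open, 300 (its x) x 110 (its y) x 35 mm high, walls and floor 5 mm. Origin at the centre of the underside, z up. Up to four jars fit side by side along its x axis
- jar_a: one of up to six identical white jars with a green screw cap (may be absent): body 56 mm in diameter (58 at its thick, heavy foot, 12 mm high) and 52 mm high, then cap 48 mm in diameter and 30 mm high, 82 mm in all. Origin at the centre of the underside, z up. Looks never tell whether it is full (330 to 490 g) or empty (70 to 115 g); only its weight does
- jar_b: one of up to six identical white jars with a green screw cap (may be absent): body 56 mm in diameter (58 at its thick, heavy foot, 12 mm high) and 52 mm high, then cap 48 mm in diameter and 30 mm high, 82 mm in all. Origin at the centre of the underside, z up. Looks never tell whether it is full (330 to 490 g) or empty (70 to 115 g); only its weight does
- jar_c: one of up to six identical white jars with a green screw cap (may be absent): body 56 mm in diameter (58 at its thick, heavy foot, 12 mm high) and 52 mm high, then cap 48 mm in diameter and 30 mm high, 82 mm in all. Origin at the centre of the underside, z up. Looks never tell whether it is full (330 to 490 g) or empty (70 to 115 g); only its weight does
- jar_d: one of up to six identical white jars with a green screw cap (may be absent): body 56 mm in diameter (58 at its thick, heavy foot, 12 mm high) and 52 mm high, then cap 48 mm in diameter and 30 mm high, 82 mm in all. Origin at the centre of the underside, z up. Looks never tell whether it is full (330 to 490 g) or empty (70 to 115 g); only its weight does
- jar_e: one of up to six identical white jars with a green screw cap (may be absent): body 56 mm in diameter (58 at its thick, heavy foot, 12 mm high) and 52 mm high, then cap 48 mm in diameter and 30 mm high, 82 mm in all. Origin at the centre of the underside, z up. Looks never tell whether it is full (330 to 490 g) or empty (70 to 115 g); only its weight does
- jar_f: one of up to six identical white jars with a green screw cap (may be absent): body 56 mm in diameter (58 at its thick, heavy foot, 12 mm high) and 52 mm high, then cap 48 mm in diameter and 30 mm high, 82 mm in all. Origin at the centre of the underside, z up. Looks never tell whether it is full (330 to 490 g) or empty (70 to 115 g); only its weight does
- amber_bottle: amber bottle with a white cap, 68 mm in diameter, 150 mm high, a bystander; origin at the centre of its underside
- tub: clear food tub with a red lid, 80 x 120 x 87 mm, a bystander; origin at the centre of its underside
- beaker: clear open beaker, 72 mm in diameter, 100 mm high, a bystander; origin at the centre of its underside
There are look-alikes about, which are no part of the job. What is shaped like the jar_a but black or yellow is not meant.

How it is judged:
By the outcome, as a careful person would: the job done as asked, in the order asked, and still so for the second after the job is handed in, with the robot touching nothing.
Of jar_a, jar_b, jar_c, jar_d, jar_e, jar_f only 4 to 6 are there at a start; the rules pass over those that are not, and their reading is None.
At some moment in a run one of jar_a, jar_b, jar_c, jar_d, jar_e, jar_f may be knocked a few centimetres aside while the robot is not near it.
It also fails if it takes over 210 s, if anything falls off the work surface, if the arm or the gripper's body presses on something with over 40 N, if the wrist force passes 120 N, or if a joint passes its speed limit or range.

## Working session

There is one attempt and no reset: what is moved stays moved. The work goes in short steps, Python scripts to look and compute and a shell command to move; the robot and the scene stay as the last step left them, time stands still between calls to the robot, and variables do not carry over. Pictures are saved under pics/ and viewed, and the job is handed in when it is done.

```bash
mkdir -p pics; python3 - <<'E'
from plant import bot
import cv2
o=bot.get_obs(); print(o)
for n in("scene","top"):
    im=bot.capture(n); cv2.imwrite(f"pics/{n}0.png",im[:,:,::-1]); print(n,bot.camera_params(n))
print(bot.grip_depth)
E
```

```text
{'time': 0.0, 'joint_positions': array([ 1.04002084e+00,  3.42719300e-01,  1.52500910e+00,  9.81334064e-06,
        1.27543068e+00, -1.45997570e-01]), 'dq': array([-0.00170064,  0.00065055, -0.00080729,  0.00105986,  0.00010206,
       -0.00061076]), 'tau': array([-2.85926275e-03, -4.31247926e+01, -2.44216686e+01,  7.15565588e-02,
        5.60635119e-02, -8.05977766e-05]), 'tool_pos': array([196.82429971, 486.26246452, 226.0495194 ]), 'tcp_rot': array([-3.14135549e+00,  1.54839727e-03,  1.18601573e+00]), 'contact_force': array([-1.44473260e-04, -5.58353516e-01,  4.60866014e-01]), 'moment': array([-0.05837101, -0.01513568,  0.0470202 ]), 'grip_width': 91.76612422382554}
scene {'fx': 434.7464352888031, 'fy': 434.7464352888031, 'cx': 279.6502909570062, 'cy': 208.63839058561604, 'R': array([[-0.3574302 ,  0.93385098, -0.01288451],
       [ 0.67313817,  0.24803047, -0.69668206],
       [-0.64740147, -0.25768826, -0.71726432]]), 't': array([ 234.74547067, -343.25404804, 1474.25104781])}
top {'fx': 524.9830116938621, 'fy': 524.9830116938621, 'cx': 277.15004311174727, 'cy': 199.97104137829132, 'R': array([[-0.01699653, -0.99979035, -0.01141815],
       [-0.99354619,  0.01816907, -0.1119636 ],
       [ 0.11214759,  0.00944146, -0.99364671]]), 't': array([   1.32897551,  625.57626732, 1078.20492138])}
18.8
```

View pics/scene0.png

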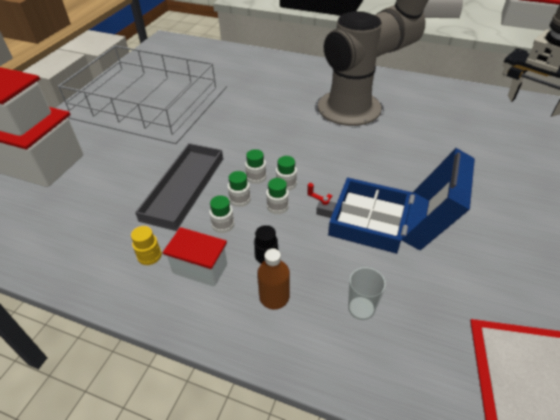

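View pics/top0.png

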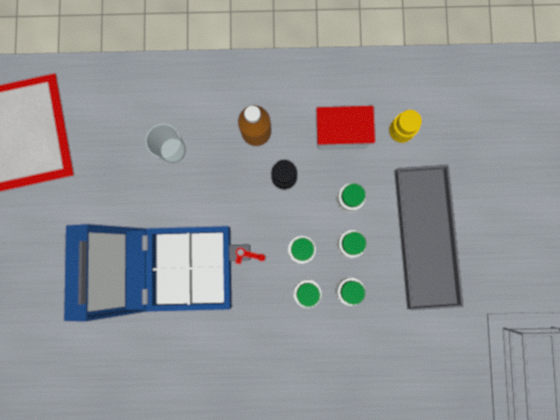

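Five jars in view: green caps in the top image at about (352,195), (353,243), (302,249), (308,294), (351,292). The case is at about (190,268) with its hinge to the left and the catch at (245,255). The tray is at about (430,237).

```bash
cat > h.py <<'E'
import numpy as np, cv2
from plant import bot
def ray(n,u,v,z):
    p=bot.camera_params(n);R=p['R'];t=p['t']
    d=R.T@np.array([(u-p['cx'])/p['fx'],(v-p['cy'])/p['fy'],1]);c=-R.T@t
    return (c+d*(z-c[2])/d[2])
def proj(n,X):
    p=bot.camera_params(n);c=p['R']@np.array(X,float)+p['t']
    return p['fx']*c[0]/c[2]+p['cx'],p['fy']*c[1]/c[2]+p['cy']
def blobs(im,lo,hi,amin=40):
    h=cv2.cvtColor(im,cv2.COLOR_RGB2HSV);m=cv2.inRange(h,np.array(lo),np.array(hi))
    n,l,s,c=cv2.connectedComponentsWithStats(m)
    return [(s[i],c[i],l==i) for i in range(1,n) if s[i][4]>=amin]
def jars(im,n="top"):
    return [(ray(n,*b[1],82 if n=="top" else 76)[:2].round(1),b[0][4]) for b in blobs(im,(45,100,40),(80,255,255))]
def snap(name,tag):
    im=bot.capture(name);cv2.imwrite(f"pics/{tag}.png",im[:,:,::-1]);return im
E
python3 - <<'E'
from h import *
im=cv2.imread("pics/top0.png")[:,:,::-1].copy(); im2=cv2.imread("pics/scene0.png")[:,:,::-1].copy()
print(jars(im)); print(jars(im2,"scene"))
# case/tray
for nm,lo,hi in(("blue",(105,120,40),(125,255,255)),("red",(0,170,100),(6,255,255)),("white",(0,0,205),(180,40,255))):
    for b in blobs(im,lo,hi):
        ys,xs=np.nonzero(b[2]);r=cv2.minAreaRect(np.c_[xs,ys].astype(np.float32));print(nm,b[0],b[1].round(1),cv2.boxPoints(r).round(1).tolist(),r[2])
h=cv2.cvtColor(im,cv2.COLOR_RGB2GRAY)
m=((h<100)).astype(np.uint8);n,l,s,c=cv2.connectedComponentsWithStats(m)
for i in range(1,n):
    if s[i][4]>800:
        ys,xs=np.nonzero(l==i);r=cv2.minAreaRect(np.c_[xs,ys].astype(np.float32));print("dark",s[i],cv2.boxPoints(r).round(1).tolist(),r[2])
E
python3 - <<'E'
import cv2
im=cv2.imread("pics/top0.png")
cv2.imwrite("pics/z0.png",cv2.resize(im[210:330,55:275],None,fx=3.6,fy=3.6,interpolation=cv2.INTER_CUBIC))
cv2.imwrite("pics/z1.png",cv2.resize(im[155:320,385:475],None,fx=3.5,fy=3.5,interpolation=cv2.INTER_CUBIC))
E
```

```text
[(array([ 628. , -164.5]), np.int32(403)), (array([ 530.6, -162.5]), np.int32(403)), (array([520.4, -58.6]), np.int32(373)), (array([ 432.9, -157.1]), np.int32(421)), (array([429.9, -67.9]), np.int32(397))]
[(array([ 441. , -153.7]), np.int32(234)), (array([437.8, -65. ]), np.int32(249)), (array([ 537.6, -159.8]), np.int32(270)), (array([527.7, -55.7]), np.int32(276)), (array([ 635.8, -162.1]), np.int32(309))]
blue [  65  225  166   96 5434] [131.7 271.2] [[65.0, 225.0], [230.0, 225.0], [230.0, 320.0], [65.0, 320.0]] 90.0
red [   0   74   73  117 1503] [ 44.7 134.6] [[-18.399999618530273, 86.5], [54.70000076293945, 73.5], [73.0999984741211, 177.0], [0.0, 190.0]] 79.91940307617188
red [ 317  106   58   38 1985] [345.2 124.8] [[316.3999938964844, 107.5], [373.0, 105.5999984741211], [374.20001220703125, 142.0], [317.6000061035156, 143.89999389648438]] 88.02507019042969
red [243 250  22  11  90] [253.7 255.2] [[242.60000610351562, 255.1999969482422], [244.0, 250.0], [264.70001220703125, 255.39999389648438], [263.29998779296875, 260.6000061035156]] 14.743562698364258
white [245 107  14  1
[... 387 characters left out ...]
25024414
dark [   0   74   74  117 1672] [[-18.399999618530273, 86.5], [55.400001525878906, 73.4000015258789], [73.9000015258789, 177.1999969482422], [0.10000000149011612, 190.3000030517578]] 79.91940307617188
dark [ 317  106   58   39 2124] [[316.1000061035156, 106.9000015258789], [373.20001220703125, 105.4000015258789], [374.20001220703125, 142.6999969482422], [317.0, 144.1999969482422]] 88.49256896972656
dark [ 395  166   67  143 1761] [[393.5, 169.3000030517578], [448.0, 164.10000610351562], [461.6000061035156, 304.8999938964844], [407.20001220703125, 310.20001220703125]] 84.47245788574219
dark [  64  224  168   97 6526] [[64.0, 224.0], [231.0, 224.0], [231.0, 320.0], [64.0, 320.0]] 90.0
```

View pics/z0.png

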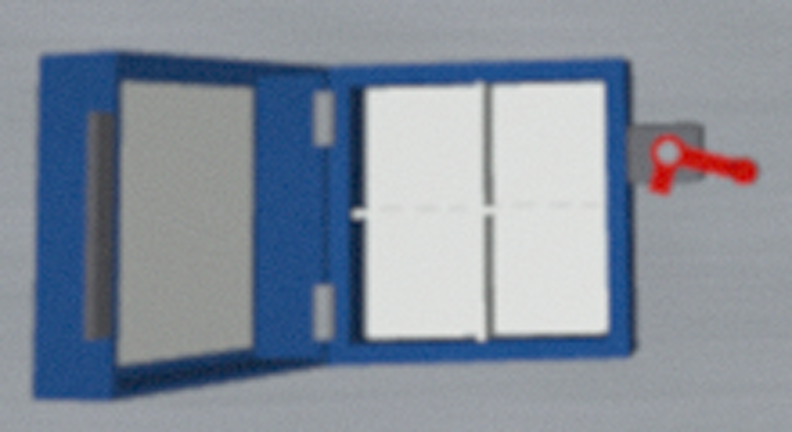

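View pics/z1.png

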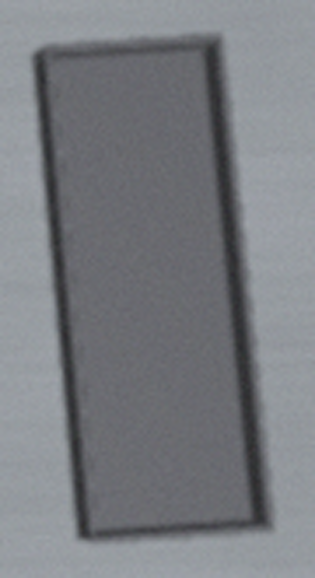

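```bash
python3 - <<'E'
from h import *
p=bot.camera_params("top");print("cam",(-p['R'].T@p['t']).round(0))
c=[ray("top",*q,50)[:2] for q in((229.4,226.7),(230.3,307.8),(147.5,228.9),(146.7,310))];print("case",np.round(c,1),np.mean(c,0))
t=[ray("top",*q,35)[:2] for q in((396.4,169.3),(447.3,166.4),(461.6,304.1),(409.3,307.9))];print("tray",np.round(t,1),np.mean(t,0), [np.linalg.norm(np.subtract(t[i],t[i-1])).round(1) for i in range(4)])
print("white floor centre",ray("top",189.8,268.1,6))
print("pivot",ray("top",55+666/3.6,210+152/3.6,64), "knob",ray("top",55+745/3.6,210+171/3.6,92))
im=cv2.imread("pics/scene0.png")
cv2.imwrite("pics/z2.png",cv2.resize(im[130:270,290:490],None,fx=4,fy=4,interpolation=cv2.INTER_CUBIC))
E
```

```text
cam [ 501.  -20. 1141.]
case [[569.6  90.5]
 [403.5  89.8]
 [568.1 261.5]
 [401.8 261.4]] [485.74923957 175.80575377]
tray [[ 686.6 -264.7]
 [ 690.8 -373. ]
 [ 402.  -387.1]
 [ 396.  -279. ]] [ 543.86546497 -325.98679341] [np.float64(290.9), np.float64(108.4), np.float64(289.1), np.float64(108.3)]
white floor centre [484.89134846 180.79558868   6.        ]
pivot [516.16464924  67.77925556  64.        ] knob [504.57208229  21.93344972  92.        ]
```

View pics/z2.png

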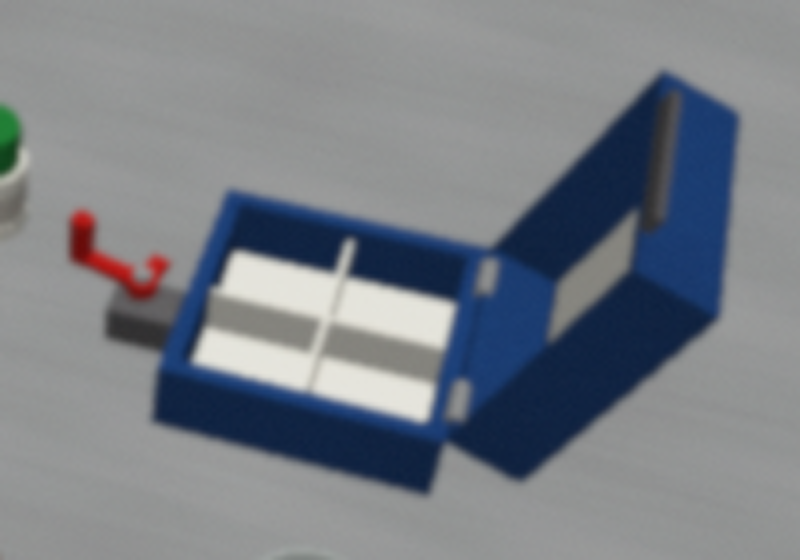

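```bash
cat > n.py <<'E'
# python3 n.py x,y,z[,yaw] ... : shares per waypoint from the present pose
import sys
from h import *
from scipy.spatial.transform import Rotation as Ro
o=bot.get_obs();p=o['tool_pos'];R=Ro.from_euler('xyz',o['tcp_rot'])
print("t",round(o['time'],2),"tcp",p.round(1),"rpy",o['tcp_rot'].round(3),"F",o['contact_force'].round(2),"w",round(o['grip_width'],1))
for a in sys.argv[1:]:
    v=[float(s) for s in a.split(',')]
    yaw=v[3] if len(v)>3 else .785
    s=R.inv().apply(np.array(v[:3])-p)/200
    tilt=v[4] if len(v)>4 else 0
    r=(R.inv()*Ro.from_euler('xyz',[np.pi,0,yaw])).as_rotvec()/(np.pi/4)
    print(a,s.round(3),r.round(3), "r",round(np.hypot(v[0],v[1])))
E
python3 n.py 300,300,250 430,-68,170
```

```text
t 0.1 tcp [196.9 486.3 226.1] rpy [-3.141e+00  1.000e-03  1.186e+00] F [-0.69  0.1   0.06] w 91.9
300,300,250 [-0.67   0.828 -0.119] [0.    0.002 0.511] r 424
430,-68,170 [-2.131  2.121  0.283] [0.    0.002 0.511] r 435
```

```bash
python3 -m inch '[[[-0.22,0.25,-0.1,0,0,0.13,-1],[-0.44,0.5,-0.15,0,0,0.26,-1],[-0.66,0.75,-0.15,0,0,0.39,-1],[-0.88,0.98,-0.15,0,0,0.51,-1],[-0.88,0.98,-0.15,0,0,0.51,-1],[-0.88,0.98,-0.15,0,0,0.51,-1],[-0.88,0.98,-0.15,0,0,0.51,-1],[-0.88,0.98,-0.15,0,0,0.51,-1],[-0.88,0.98,-0.15,0,0,0.51,-1],[-0.88,0.98,-0.15,0,0,0.51,-1]]]'; python3 n.py 430,-68,170 400,30,200
```

```text
time: 1.35
tool_pos: [312.4, 250.3, 256.7]
tcp_rot: [-3.141, 0.0, 0.786]
contact_force: [0.3, -0.4, 0.6]
grip_width: 91.8
t 1.35 tcp [312.4 250.3 256.7] rpy [-3.141  0.     0.786] F [ 0.3  -0.43  0.58] w 91.8
430,-68,170 [-0.711  1.54   0.433] [-0.     0.     0.002] r 435
400,30,200 [-0.47   1.088  0.283] [-0.     0.     0.002] r 401
```

```bash
python3 -m inch '[[[-0.5,1,0.2,0,0,0,-1],[-0.5,1,0.2,0,0,0,-1],[-0.5,1,0.2,0,0,0,-1],[-0.5,1,0.2,0,0,0,-1],[-0.5,1,0.2,0,0,0,-1],[-0.5,1,0.2,0,0,0,-1],[-0.5,1,0.2,0,0,0,-1],[-0.5,1,0.2,0,0,0,-1],[-0.5,1,0.2,0,0,0,-1],[-0.5,1,0.2,0,0,0,-1]]]'; python3 n.py 430,-68,130 430,-68,52
```

```text
time: 2.6
tool_pos: [383.3, 38.1, 216.8]
tcp_rot: [3.142, -0.0, 0.786]
contact_force: [-0.3, -0.1, 0.1]
grip_width: 91.8
t 2.6 tcp [383.3  38.1 216.8] rpy [ 3.142 -0.     0.786] F [-0.27 -0.11  0.08] w 91.8
430,-68,130 [-0.21   0.54   0.434] [ 0.    -0.     0.001] r 435
430,-68,52 [-0.21   0.54   0.824] [ 0.    -0.     0.001] r 435
```

```bash
python3 -m inch '[[[-0.21,0.54,0.3,0,0,0,-1],[-0.21,0.54,0.35,0,0,0,-1],[-0.21,0.54,0.45,0,0,0,-1],[-0.21,0.54,0.6,0,0,0,-1],[-0.21,0.54,0.75,0,0,0,-1],[-0.21,0.54,0.824,0,0,0,-1],[-0.21,0.54,0.824,0,0,0,-1],[-0.21,0.54,0.824,0,0,0,0.5],[-0.21,0.54,0.824,0,0,0,1],[-0.21,0.54,0.824,0,0,0,1]]]'; python3 n.py 430,-68,180; python3 -c "
from h import *
snap('top','t1');snap('scene','s1')"
```

```text
time: 3.85
tool_pos: [430.4, -68.3, 52.5]
tcp_rot: [3.14, -0.001, 0.785]
contact_force: [0.4, 0.5, -0.1]
grip_width: 66.2
t 3.85 tcp [430.4 -68.3  52.5] rpy [ 3.14e+00 -1.00e-03  7.85e-01] F [ 0.45  0.49 -0.1 ] w 66.2
430,-68,180 [ 0.    -0.002 -0.638] [ 0.001 -0.001  0.001] r 435
```

View pics/s1.png

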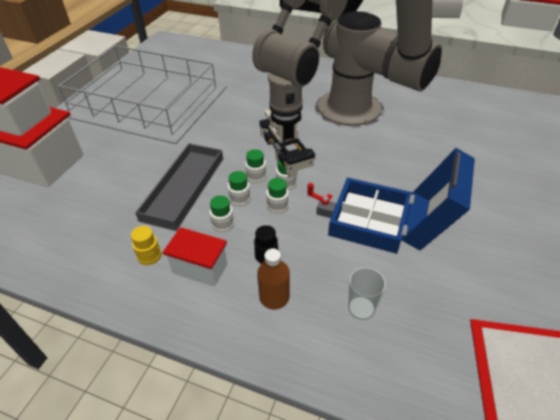

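The gripper is centred over the jar at pixel (286,165) and is still closing. I'll finish the grip, lift and weigh.

```bash
python3 -m inch '[[[0,0,0,0,0,0,1],[0,0,0,0,0,0,1],[0,0,0,0,0,0,1],[0,0,0,0,0,0,1],[0,0,-0.2,0,0,0,1],[0,0,-0.45,0,0,0,1],[0,0,-0.64,0,0,0,1],[0,0,-0.64,0,0,0,1],[0,0,-0.64,0,0,0,1],[0,0,-0.64,0,0,0,1]]]'; python3 - <<'E'
from h import *
for i in range(3): bot.capture("top"); print(bot.get_obs()['contact_force'].round(2))
snap("scene","s2")
E
```

```text
time: 5.2
tool_pos: [429.1, -68.0, 178.4]
tcp_rot: [-3.139, 0.001, 0.785]
contact_force: [-0.6, -0.4, -1.4]
grip_width: 47.5
[-0.94 -0.35 -0.34]
[-0.49 -0.58 -0.63]
[ 0.23  0.46 -0.39]
```

View pics/s2.png

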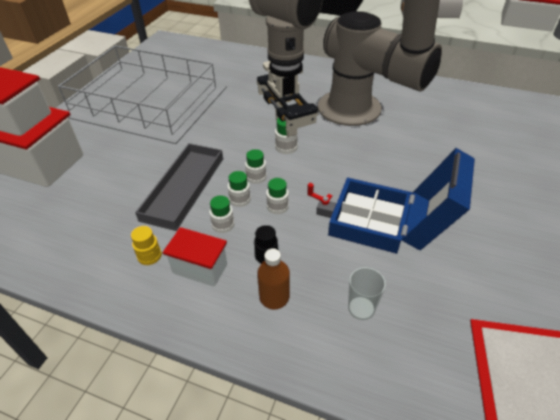

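Force is about -0.6 N, so this jar (E) is empty. It goes in the tray.

```bash
python3 n.py 439,-331,178 439,-331,58.5
```

```text
t 5.4 tcp [429.7 -68.2 179.2] rpy [-3.14e+00  1.00e-03  7.85e-01] F [-0.89  0.66 -0.09] w 47.4
439,-331,178 [-0.896  0.962  0.005] [-0.002  0.001  0.001] r 550
439,-331,58.5 [-0.896  0.963  0.603] [-0.002  0.001  0.001] r 550
```

```bash
python3 -m inch '[[[-0.9,0.96,0,0,0,0,1],[-0.9,0.96,0,0,0,0,1],[-0.9,0.96,0,0,0,0,1],[-0.9,0.96,0,0,0,0,1],[-0.9,0.96,0.05,0,0,0,1],[-0.9,0.96,0.2,0,0,0,1],[-0.9,0.96,0.4,0,0,0,1],[-0.9,0.96,0.55,0,0,0,1],[-0.9,0.96,0.6,0,0,0,1],[-0.9,0.96,0.6,0,0,0,1]]]'; python3 n.py 439,-331,57 439,-331,150 433,-157,150 433,-157,52
```

```text
time: 6.65
tool_pos: [438.7, -330.8, 59.8]
tcp_rot: [-3.141, -0.0, 0.786]
contact_force: [0.1, 0.1, -0.8]
grip_width: 47.5
t 6.65 tcp [ 438.7 -330.8   59.8] rpy [-3.141 -0.     0.786] F [ 0.06  0.09 -0.83] w 47.5
439,-331,57 [0.    0.002 0.014] [-0.001 -0.     0.001] r 550
439,-331,150 [ 0.     0.002 -0.451] [-0.001 -0.     0.001] r 550
433,-157,150 [ 0.595 -0.634 -0.45 ] [-0.001 -0.     0.001] r 461
433,-157,52 [ 0.595 -0.634  0.04 ] [-0.001 -0.     0.001] r 461
```

```bash
python3 -m inch '[[[0,0,0.013,0,0,0,1],[0,0,0.013,0,0,0,-1],[0,0,0.013,0,0,0,-1],[0,0,0.013,0,0,0,-1],[0,0,0.013,0,0,0,-1],[0,0,-0.2,0,0,0,-1],[0,0,-0.45,0,0,0,-1],[0.6,-0.63,-0.45,0,0,0,-1],[0.6,-0.63,-0.45,0,0,0,-1],[0.6,-0.63,-0.45,0,0,0,-1]]]'; python3 n.py 433,-157,52; python3 -c "
from h import *
print(jars(snap('top','t3')));snap('scene','s3')"
```

```text
time: 7.9
tool_pos: [433.8, -155.3, 150.1]
tcp_rot: [3.141, -0.0, 0.786]
contact_force: [0.4, 0.2, 0.7]
grip_width: 91.7
t 7.9 tcp [ 433.8 -155.3  150.1] rpy [ 3.141 -0.     0.786] F [0.41 0.16 0.68] w 91.7
433,-157,52 [-0.009  0.003  0.491] [ 0.    -0.     0.001] r 461
[(array([ 628. , -164.7]), np.int32(403)), (array([ 530.6, -162.6]), np.int32(400)), (array([520.5, -58.6]), np.int32(373)), (array([ 439.3, -331. ]), np.int32(443))]
```

View pics/s3.png

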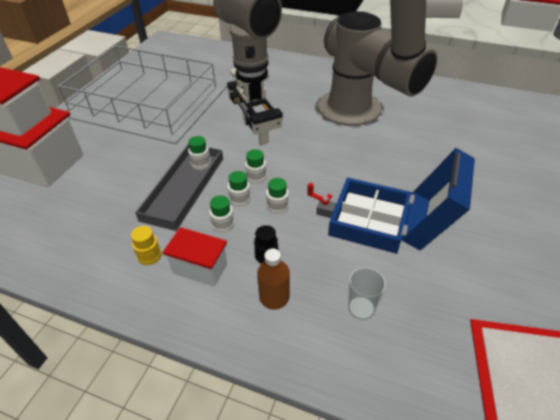

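Jar E stands upright in the tray at pixel (198,150). D is next: descend, grip, then lift and weigh.

```bash
python3 -m inch '[[[-0.01,0,0.15,0,0,0,-1],[-0.01,0,0.35,0,0,0,-1],[-0.01,0,0.48,0,0,0,-1],[-0.01,0,0.49,0,0,0,1],[-0.01,0,0.49,0,0,0,1],[-0.01,0,0.49,0,0,0,1],[-0.01,0,0.49,0,0,0,1],[-0.01,0,0.49,0,0,0,1],[-0.01,0,0.49,0,0,0,1],[-0.01,0,0.49,0,0,0,1]]]'; python3 -m inch '[[[0,0,-0.15,0,0,0,1],[0,0,-0.4,0,0,0,1],[0,0,-0.64,0,0,0,1],[0,0,-0.64,0,0,0,1],[0,0,-0.64,0,0,0,1],[0,0,-0.64,0,0,0,1],[0,0,-0.64,0,0,0,1],[0,0,-0.64,0,0,0,1],[0,0,-0.64,0,0,0,1],[0,0,-0.64,0,0,0,1]]]'; python3 - <<'E'
from h import *
for i in range(3): bot.capture("top"); print(bot.get_obs()['contact_force'].round(2))
E
python3 n.py 509,-328,178 509,-328,59 448,139,178 448,139,60
```

```text
time: 9.25
tool_pos: [433.6, -158.8, 52.5]
tcp_rot: [3.14, -0.001, 0.785]
contact_force: [1.9, 2.7, 6.7]
grip_width: 47.5
time: 10.5
tool_pos: [432.9, -158.8, 179.9]
tcp_rot: [-3.142, -0.0, 0.785]
contact_force: [-0.3, 0.3, -3.5]
grip_width: 47.2
[ 0.41 -0.25 -4.16]
[-0.3   0.74 -4.37]
[-0.37 -0.34 -4.16]
t 10.65 tcp [ 432.9 -158.8  179.9] rpy [ 3.142 -0.     0.785] F [-0.37 -0.34 -4.16] w 47.5
509,-328,178 [-0.329  0.867  0.01 ] [ 0.    -0.     0.001] r 606
509,-328,59 [-0.329  0.867  0.605] [ 0.    -0.     0.001] r 606
448,139,178 [ 1.106 -0.999  0.01 ] [ 0.    -0.     0.001] r 469
448,139,60 [ 1.106 -0.999  0.6  ] [ 0.    -0.     0.001] r 469
```

D reads about -4.2 N, so it is full. It goes to the case pocket at (-38,-38).

```bash
python3 -m inch '[[[1,-0.9,0,0,0,0,1],[1,-0.9,0,0,0,0,1],[1,-0.9,0,0,0,0,1],[1,-0.9,0,0,0,0,1],[1,-0.9,0,0,0,0,1],[1,-0.9,0,0,0,0,1],[1,-0.9,0,0,0,0,1],[1,-0.9,0,0,0,0,1],[1,-0.9,0,0,0,0,1],[1,-0.9,0,0,0,0,1]]]'; python3 n.py 448,139,178 448,139,60
```

```text
time: 11.9
tool_pos: [447.1, 109.4, 179.9]
tcp_rot: [-3.142, -0.0, 0.785]
contact_force: [-0.3, -0.6, -3.4]
grip_width: 47.4
t 11.9 tcp [447.1 109.4 179.9] rpy [-3.142 -0.     0.785] F [-0.26 -0.64 -3.39] w 47.4
448,139,178 [ 0.108 -0.101  0.01 ] [-0.    -0.    -0.001] r 469
448,139,60 [ 0.108 -0.101  0.6  ] [-0.    -0.    -0.001] r 469
```

```bash
python3 -m inch '[[[0.108,-0.1,0,0,0,0,1],[0.108,-0.1,0.1,0,0,0,1],[0.108,-0.1,0.25,0,0,0,1],[0.108,-0.1,0.35,0,0,0,1],[0.108,-0.1,0.45,0,0,0,1],[0.108,-0.1,0.52,0,0,0,1],[0.108,-0.1,0.57,0,0,0,1],[0.108,-0.1,0.6,0,0,0,1],[0.108,-0.1,0.605,0,0,0,1],[0.108,-0.1,0.605,0,0,0,1]]]'; python3 n.py 448,139,178; python3 -c "
from h import *
snap('top','t4')
im=snap('scene','s4');cv2.imwrite('pics/s4z.png',cv2.resize(im[100:270,250:490,::-1],None,fx=3.3,fy=3.3))"
```

```text
time: 13.15
tool_pos: [448.5, 139.4, 59.3]
tcp_rot: [3.141, -0.001, 0.785]
contact_force: [0.4, -0.2, -3.7]
grip_width: 47.7
t 13.15 tcp [448.5 139.4  59.3] rpy [ 3.141e+00 -1.000e-03  7.850e-01] F [ 0.37 -0.19 -3.69] w 47.7
448,139,178 [-0.003 -0.    -0.594] [ 0.001 -0.001  0.001] r 469
```

View pics/s4z.png

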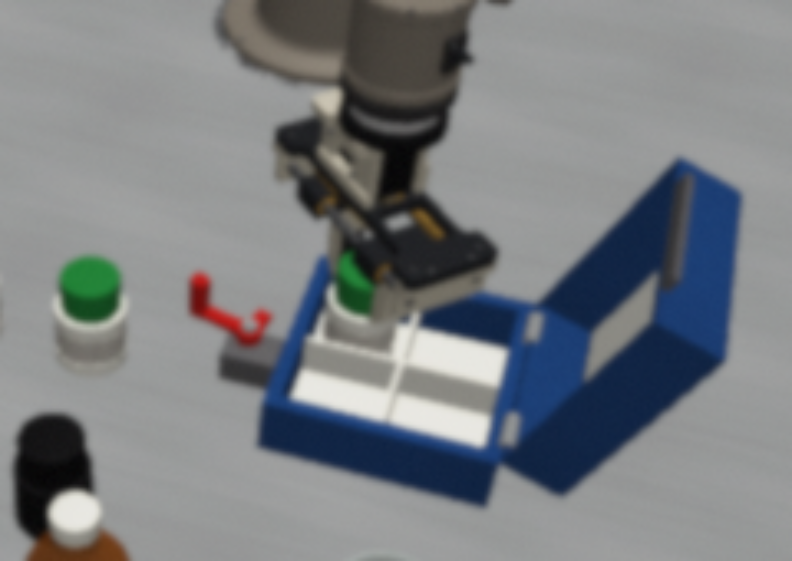

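The jar sits in its pocket, roughly centred. I'll release it and go to C.

```bash
python3 -m inch '[[[0,0,0.005,0,0,0,1],[0,0,0.005,0,0,0,-1],[0,0,0.005,0,0,0,-1],[0,0,0.005,0,0,0,-1],[0,0,0.005,0,0,0,-1],[0,0,-0.2,0,0,0,-1],[0,0,-0.45,0,0,0,-1],[0,0,-0.5,0,0,0,-1],[0,0,-0.5,0,0,0,-1],[0,0,-0.5,0,0,0,-1]]]';python3 n.py 520.5,-58.6,158 520.5,-58.6,52
```

```text
time: 14.5
tool_pos: [447.2, 139.2, 157.5]
tcp_rot: [-3.14, 0.002, 0.785]
contact_force: [-0.4, -0.9, -1.0]
grip_width: 92.2
t 14.5 tcp [447.2 139.2 157.5] rpy [-3.14e+00  2.00e-03  7.85e-01] F [-0.4  -0.93 -0.97] w 92.2
520.5,-58.6,158 [-0.44   0.958 -0.003] [-0.002  0.003  0.001] r 524
520.5,-58.6,52 [-0.439  0.959  0.527] [-0.002  0.003  0.001] r 524
```

```bash
python3 -m inch '[[[-0.44,0.96,0,0,0,0,-1],[-0.44,0.96,0,0,0,0,-1],[-0.44,0.96,0,0,0,0,-1],[-0.44,0.96,0,0,0,0,-1],[-0.44,0.96,0.2,0,0,0,-1],[-0.44,0.96,0.4,0,0,0,-1],[-0.44,0.96,0.52,0,0,0,-1],[-0.44,0.96,0.525,0,0,0,-1],[-0.44,0.96,0.525,0,0,0,1],[-0.44,0.96,0.525,0,0,0,1]]]';python3 -m inch '[[[0,0,0,0,0,0,1],[0,0,0,0,0,0,1],[0,0,0,0,0,0,1],[0,0,0,0,0,0,1],[0,0,-0.15,0,0,0,1],[0,0,-0.4,0,0,0,1],[0,0,-0.64,0,0,0,1],[0,0,-0.64,0,0,0,1],[0,0,-0.64,0,0,0,1],[0,0,-0.64,0,0,0,1]]]'; python3 - <<'E'
from h import *
print(jars(snap("top","t5")))
for i in range(3): bot.capture("top"); print(bot.get_obs()['contact_force'].round(2))
E
python3 n.py 509,-328,178 509,-328,59 524,139,178 524,139,60
```

```text
time: 15.75
tool_pos: [522.4, -58.8, 54.9]
tcp_rot: [3.14, -0.001, 0.786]
contact_force: [-0.2, -0.2, -0.2]
grip_width: 76.1
time: 17.0
tool_pos: [520.5, -58.4, 179.8]
tcp_rot: [-3.138, 0.002, 0.785]
contact_force: [0.2, 0.3, -3.4]
grip_width: 47.5
[(array([ 628. , -164.6]), np.int32(402)), (array([447.2, 138.7]), np.int32(413)), (array([ 437.9, -330.8]), np.int32(478))]
[ 0.1  -0.52 -4.88]
[ 0.33 -0.4  -4.56]
[ 0.63 -0.94 -4.28]
t 17.2 tcp [521.3 -58.5 180.9] rpy [-3.14e+00  1.00e-03  7.85e-01] F [ 0.63 -0.94 -4.28] w 47.4
509,-328,178 [-0.996  0.909  0.014] [-0.002  0.001  0.001] r 606
509,-328,59 [-0.996  0.91   0.609] [-0.002  0.001  0.001] r 606
524,139,178 [ 0.708 -0.689  0.015] [-0.002  0.001  0.001] r 542
524,139,60 [ 0.708 -0.688  0.605] [-0.002  0.001  0.001] r 542
```

C is about -4.5 N, also full. It goes to pocket (+38,-38).

```bash
python3 -m inch '[[[0.71,-0.69,0,0,0,0,1],[0.71,-0.69,0,0,0,0,1],[0.71,-0.69,0,0,0,0,1],[0.71,-0.69,0,0,0,0,1],[0.71,-0.69,0.15,0,0,0,1],[0.71,-0.69,0.3,0,0,0,1],[0.71,-0.69,0.45,0,0,0,1],[0.71,-0.69,0.55,0,0,0,1],[0.71,-0.69,0.595,0,0,0,1],[0.71,-0.69,0.6,0,0,0,1]]]';python3 n.py 524,139,59; python3 -c "
from h import *
snap('top','t6')
im=snap('scene','s6');cv2.imwrite('pics/s6z.png',cv2.resize(im[100:270,250:490,::-1],None,fx=3.3,fy=3.3))"
```

```text
time: 18.45
tool_pos: [524.5, 138.9, 61.6]
tcp_rot: [-3.141, 0.001, 0.785]
contact_force: [0.0, 0.7, -3.2]
grip_width: 47.5
t 18.45 tcp [524.5 138.9  61.6] rpy [-3.141e+00  1.000e-03  7.850e-01] F [ 0.03  0.73 -3.16] w 47.5
524,139,59 [-0.002 -0.002  0.013] [-0.001  0.001 -0.   ] r 542
```

View pics/s6z.png

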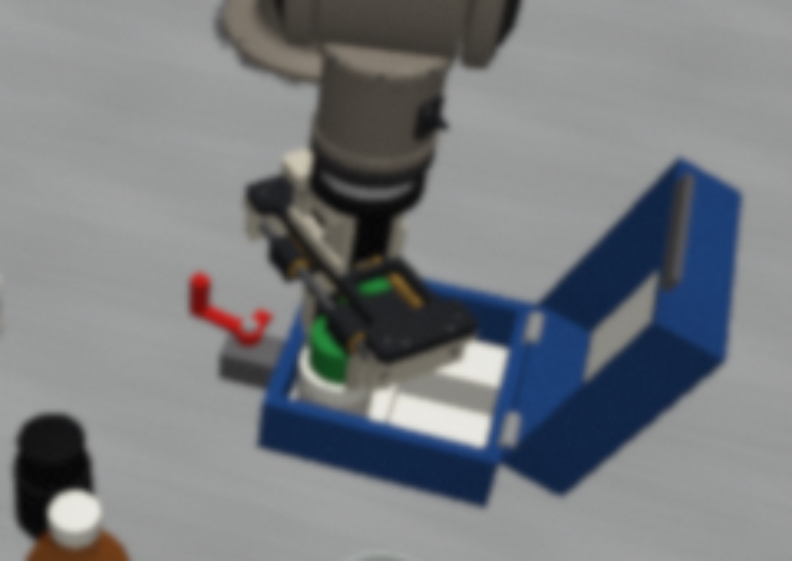

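The jar is in its pocket. I'll lower it the last 2 mm, release and lift.

```bash
python3 -m inch '[[[0,0,0.01,0,0,0,1],[0,0,0.01,0,0,0,-1],[0,0,0.01,0,0,0,-1],[0,0,0.01,0,0,0,-1],[0,0,0.01,0,0,0,-1],[0,0,-0.2,0,0,0,-1],[0,0,-0.45,0,0,0,-1],[-0.3,0.3,-0.5,0,0,0,-1],[-0.6,0.6,-0.5,0,0,0,-1],[-0.9,0.9,-0.5,0,0,0,-1]]]';python3 n.py 530.6,-162.6,150 530.6,-162.6,52;python3 -c "
from h import *
print(jars(snap('top','t7')))"
```

```text
time: 19.8
tool_pos: [524.5, -49.3, 161.9]
tcp_rot: [3.141, -0.001, 0.786]
contact_force: [0.3, -0.7, -0.3]
grip_width: 91.7
t 19.8 tcp [524.5 -49.3 161.9] rpy [ 3.141e+00 -1.000e-03  7.860e-01] F [ 0.31 -0.71 -0.29] w 91.7
530.6,-162.6,150 [-0.379  0.422  0.059] [ 0.001 -0.001  0.002] r 555
530.6,-162.6,52 [-0.38   0.421  0.549] [ 0.001 -0.001  0.002] r 555
[(array([ 627.9, -164.7]), np.int32(404)), (array([523.6, 138.1]), np.int32(400)), (array([447.2, 138.7]), np.int32(413)), (array([ 438. , -330.7]), np.int32(479))]
```

```bash
python3 -c "
from h import *
print(jars(snap('scene','s7'),'scene'))"
```

```text
[(array([ 441. , -330.3]), np.int32(224)), (array([ 538., -160.]), np.int32(266)), (array([489.1, 139.6]), np.int32(622)), (array([ 635.8, -162. ]), np.int32(308))]
```

View pics/s7.png

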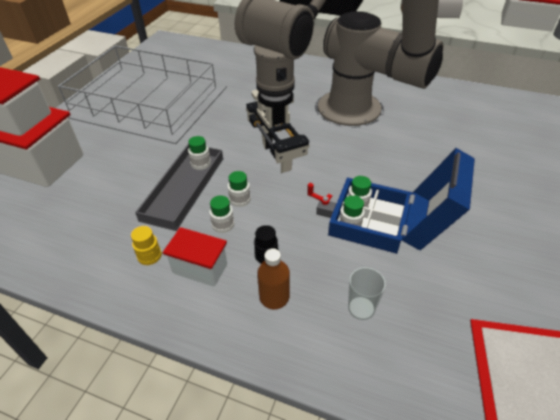

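Both jars stand in the -y pockets, at pixels (361,188) and (354,208). B is unmoved at (237,185).

```bash
python3 -m inch '[[[-0.38,0.42,0,0,0,0,-1],[-0.38,0.42,0,0,0,0,-1],[-0.38,0.42,0.15,0,0,0,-1],[-0.38,0.42,0.35,0,0,0,-1],[-0.38,0.42,0.5,0,0,0,-1],[-0.38,0.42,0.55,0,0,0,-1],[-0.38,0.42,0.55,0,0,0,-1],[-0.38,0.42,0.55,0,0,0,1],[-0.38,0.42,0.55,0,0,0,1],[-0.38,0.42,0.55,0,0,0,1]]]';python3 -m inch '[[[0,0,0,0,0,0,1],[0,0,0,0,0,0,1],[0,0,0,0,0,0,1],[0,0,-0.15,0,0,0,1],[0,0,-0.4,0,0,0,1],[0,0,-0.64,0,0,0,1],[0,0,-0.64,0,0,0,1],[0,0,-0.64,0,0,0,1],[0,0,-0.64,0,0,0,1],[0,0,-0.64,0,0,0,1]]]'; python3 - <<'E'
from h import *
for i in range(3): bot.capture("top"); print(bot.get_obs()['contact_force'].round(2))
E
python3 n.py 509,-328,178 509,-328,59 448,215,178,0
```

```text
time: 21.15
tool_pos: [530.5, -161.0, 52.0]
tcp_rot: [3.14, -0.001, 0.785]
contact_force: [-0.7, -0.6, 0.2]
grip_width: 66.2
time: 22.4
tool_pos: [529.6, -160.6, 177.8]
tcp_rot: [-3.139, 0.001, 0.785]
contact_force: [-0.1, -0.6, -4.3]
grip_width: 47.4
[-0.39  0.77 -4.34]
[-0.32  0.24 -3.85]
[ 0.24  0.18 -3.45]
t 22.55 tcp [ 530.  -160.8  178.7] rpy [-3.141  0.     0.785] F [ 0.24  0.18 -3.45] w 47.3
509,-328,178 [-0.666  0.517  0.003] [-0.001  0.     0.   ] r 606
509,-328,59 [-0.665  0.518  0.598] [-0.001  0.     0.   ] r 606
448,215,178,0 [ 1.038 -1.619  0.005] [-0.001  0.001  1.   ] r 497
```

B is about -3.9 N, full (third). It goes to the +y row with the jaws along x.

```bash
python3 -m inch '[[[0.6,-1,0,0,0,0.2,1],[0.6,-1,0,0,0,0.4,1],[0.6,-1,0,0,0,0.6,1],[0.6,-1,0,0,0,0.8,1],[0.6,-1,0,0,0,1,1],[0.6,-1,0,0,0,1,1],[0.6,-1,0,0,0,1,1],[0.6,-1,0,0,0,1,1],[0.6,-1,0,0,0,1,1],[0.6,-1,0,0,0,1,1]]]';python3 n.py 448,215,178,0 448,215,60,0
```

```text
time: 23.8
tool_pos: [473.7, 65.2, 179.3]
tcp_rot: [-3.142, 0.0, -0.0]
contact_force: [0.4, 0.6, -4.0]
grip_width: 47.3
t 23.8 tcp [473.7  65.2 179.3] rpy [-3.142  0.    -0.   ] F [ 0.44  0.56 -4.04] w 47.3
448,215,178,0 [-0.128 -0.749  0.006] [-0.  0. -0.] r 497
448,215,60,0 [-0.128 -0.749  0.596] [-0.  0. -0.] r 497
```

```bash
python3 -m inch '[[[-0.13,-0.75,0,0,0,0,1],[-0.13,-0.75,0,0,0,0,1],[-0.13,-0.75,0,0,0,0,1],[-0.13,-0.75,0.1,0,0,0,1],[-0.13,-0.75,0.25,0,0,0,1],[-0.13,-0.75,0.4,0,0,0,1],[-0.13,-0.75,0.5,0,0,0,1],[-0.13,-0.75,0.56,0,0,0,1],[-0.13,-0.75,0.59,0,0,0,1],[-0.13,-0.75,0.59,0,0,0,1]]]';python3 n.py 448,215,59,0; python3 -c "
from h import *
snap('top','t8')
im=snap('scene','s8');cv2.imwrite('pics/s8z.png',cv2.resize(im[100:270,250:490,::-1],None,fx=3.3,fy=3.3))"
```

```text
time: 25.05
tool_pos: [449.0, 216.9, 61.7]
tcp_rot: [-3.139, -0.003, 0.0]
contact_force: [2.3, 5.0, -5.4]
grip_width: 47.5
t 25.05 tcp [449.  216.9  61.7] rpy [-3.139e+00 -3.000e-03  0.000e+00] F [ 2.32  5.03 -5.41] w 47.5
448,215,59,0 [-0.005  0.01   0.013] [-0.003 -0.004  0.   ] r 497
```

View pics/s8z.png

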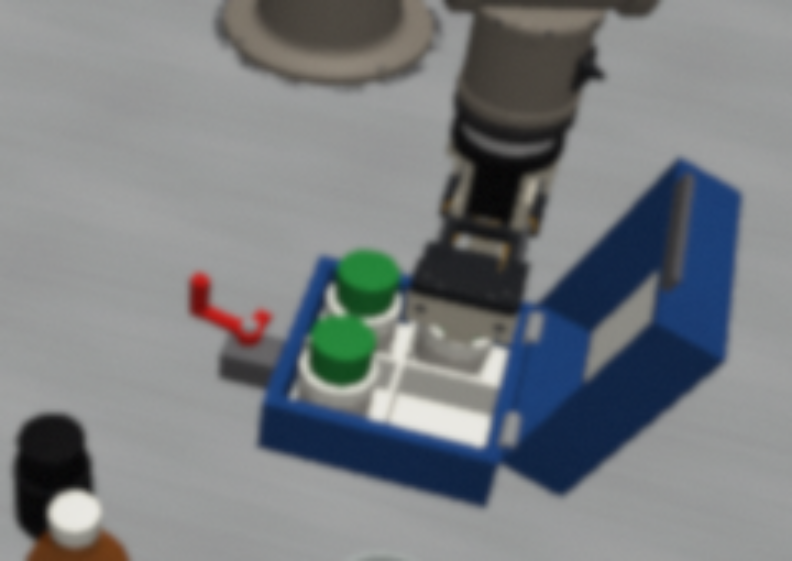

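```bash
python3 - <<'E'
from h import *
for i in range(3): bot.capture("top"); o=bot.get_obs();print(o['contact_force'].round(2),o['moment'].round(2),o['tool_pos'].round(1))
E
```

```text
[ 0.7   5.12 -5.88] [ 1.2  -0.33  0.09] [449.  216.7  61.8]
[ 1.81  5.58 -5.96] [ 1.09 -0.32  0.05] [449.  216.7  61.8]
[ 1.69  6.25 -4.92] [ 1.21 -0.34  0.02] [449.  216.7  61.8]
```

View pics/t8.png

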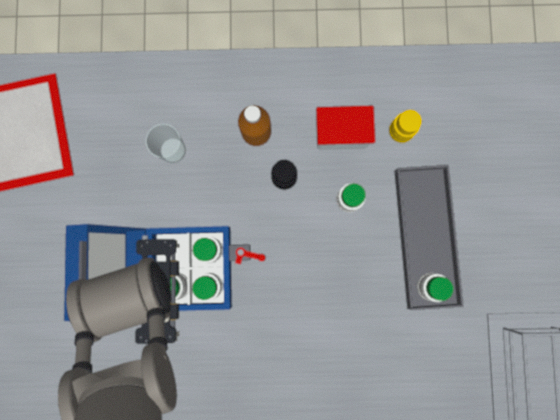

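```bash
python3 - <<'E'
from h import *
print("divider",ray("top",55+487/3.6,210+100/3.6,40),ray("top",55+487/3.6,210+330/3.6,40), "hinge",ray("top",55+330/3.6,210+200/3.6,50))
im=cv2.imread("pics/t8.png");cv2.imwrite("pics/t8z.png",cv2.resize(im[215:320,55:275],None,fx=3.6,fy=3.6,interpolation=cv2.INTER_CUBIC))
E
```

```text
divider [548.46399286 173.87704096  40.        ] [416.41443597 173.67051398  40.        ] hinge [492.22684189 262.42012745  50.        ]
```

View pics/t8z.png

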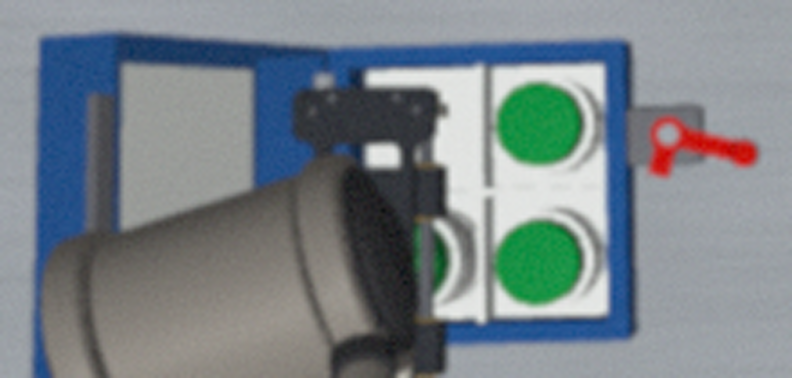

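Force of about +5 N in y here is unexplained. I'll raise the jar a little and see whether it goes away.

```bash
python3 -m inch '[[[0,0,-0.05,0,0,0,1],[0,0,-0.05,0,0,0,1],[0,0,-0.05,0,0,0,1],[0,0,-0.05,0,0,0,1],[0,0,-0.05,0,0,0,1],[0,0,-0.1,0,0,0,1],[0,0,-0.15,0,0,0,1],[0,0,-0.2,0,0,0,1],[0,0,-0.2,0,0,0,1],[0,0,-0.2,0,0,0,1]]]'; python3 - <<'E'
from h import *
for i in range(2): im=bot.capture("scene"); o=bot.get_obs();print(o['contact_force'].round(2),o['moment'].round(2),o['tool_pos'].round(1))
cv2.imwrite('pics/s9z.png',cv2.resize(im[100:270,250:490,::-1],None,fx=3.3,fy=3.3))
E
```

```text
time: 26.55
tool_pos: [447.5, 215.1, 101.3]
tcp_rot: [3.141, 0.0, -0.0]
contact_force: [-0.2, 0.0, -4.7]
grip_width: 47.5
[ 0.32 -1.14 -4.42] [-0.05  0.06 -0.03] [447.4 215.2 101.1]
[-0.14 -0.27 -4.29] [-0.07  0.08  0.01] [447.4 215.2 101. ]
```

View pics/s9z.png

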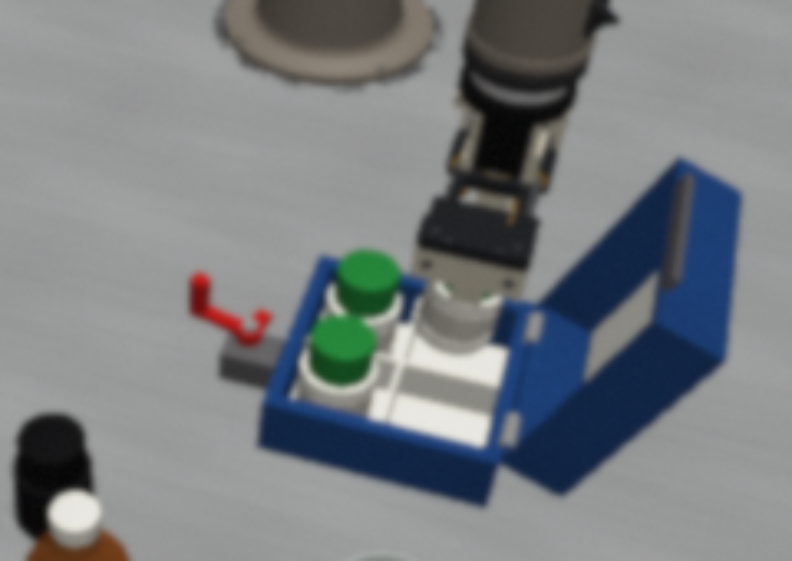

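```bash
python3 - <<'E'
from h import *
a=bot.capture("scene")[150:230,340:430,::-1];b=bot.capture("top")[240:310,130:235,::-1]
A=cv2.resize(a,(450,400),interpolation=cv2.INTER_CUBIC);B=cv2.resize(b,None,fx=3.3,fy=3.3,interpolation=cv2.INTER_CUBIC)
c=np.zeros((400,800,3),np.uint8);c[:,:450]=A;c[:B.shape[0],450:450+B.shape[1]]=B[:,:350];cv2.imwrite("pics/z10.png",c)
o=bot.get_obs();print(o['joint_positions'].round(3))
E
```

```text
[ 0.294  0.435  1.772 -0.     0.935  0.294]
```

View pics/z10.png

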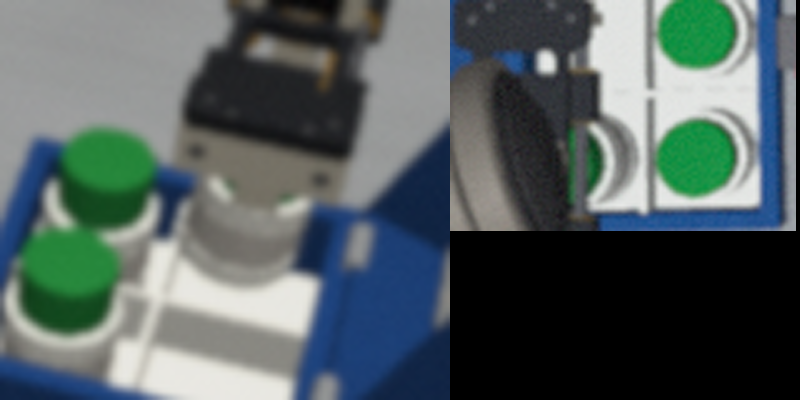

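```bash
python3 - <<'E'
from h import *
v=240+157/3.3
print(ray("top",181.5,v,100)[:2]+[0,28],ray("top",186.7,v,49)[:2]+[0,29], "div",ray("top",130+200/3.3,240+150/3.3,40)[:2])
# D body ring right edge z=6+52; case outer -y edge
print("Dring",ray("top",130+(752-450)/3.3,v,58)[:2]+[0,28],"case -y outer",ray("top",130+(778-450)/3.3,v,50))
E
```

```text
[448.53389577 208.41788732] [445.80608379 208.51263016] div [449.57408974 173.039246  ]
Dring [445.09085638 134.67554926] case -y outer [444.41484678  91.39757722  50.        ]
```

```bash
python3 n.py 449,218,80,0; python3 -m inch '[[[0.007,-0.015,0,0,0,0,1],[0.007,-0.015,0,0,0,0,1],[0.007,-0.015,0.05,0,0,0,1],[0.007,-0.015,0.1,0,0,0,1],[0.007,-0.015,0.1,0,0,0,1],[0.007,-0.015,0.1,0,0,0,1],[0.007,-0.015,0.1,0,0,0,1],[0.007,-0.015,0.1,0,0,0,1],[0.007,-0.015,0.1,0,0,0,1],[0.007,-0.015,0.1,0,0,0,1]]]'; python3 -c "
from h import *
for i in range(2): bot.capture('top'); o=bot.get_obs();print(o['contact_force'].round(2),o['moment'].round(2),o['tool_pos'].round(1))"
python3 -m inch '[[[0,0,0.02,0,0,0,1],[0,0,0.04,0,0,0,1],[0,0,0.05,0,0,0,1],[0,0,0.05,0,0,0,1],[0,0,0.05,0,0,0,1],[0,0,0.05,0,0,0,1],[0,0,0.05,0,0,0,1],[0,0,0.05,0,0,0,1],[0,0,0.05,0,0,0,1],[0,0,0.05,0,0,0,1]]]'; python3 -c "
from h import *
for i in range(2): bot.capture('top'); o=bot.get_obs();print(o['contact_force'].round(2),o['moment'].round(2),o['tool_pos'].round(1))"
```

```text
t 26.75 tcp [447.4 215.3 101. ] rpy [3.141e+00 1.000e-03 0.000e+00] F [-0.15 -0.28 -3.89] w 47.5
449,218,80,0 [ 0.008 -0.014  0.105] [0.    0.001 0.   ] r 499
time: 28.0
tool_pos: [449.0, 218.5, 81.4]
tcp_rot: [-3.141, -0.0, 0.0]
contact_force: [-0.1, 0.1, -3.7]
grip_width: 47.5
[-0.02 -0.23 -3.84] [-0.11  0.05 -0.04] [449.  218.5  81.4]
[-0.76 -0.2  -3.51] [-0.02  0.07 -0.01] [449.  218.4  81.4]
time: 29.35
tool_pos: [449.0, 218.4, 71.4]
tcp_rot: [-3.142, -0.0, 0.0]
contact_force: [-0.0, 0.5, -4.1]
grip_width: 47.4
[ 0.05  0.53 -4.43] [-0.04  0.04  0.  ] [449.  218.5  71.4]
[ 0.34 -0.17 -3.98] [-0.05  0.1   0.06] [449.  218.4  71.3]
```

```bash
python3 -m inch '[[[0,0,0.01,0,0,0,1],[0,0,0.02,0,0,0,1],[0,0,0.03,0,0,0,1],[0,0,0.04,0,0,0,1],[0,0,0.05,0,0,0,1],[0,0,0.05,0,0,0,1],[0,0,0.05,0,0,0,1],[0,0,0.05,0,0,0,1],[0,0,0.05,0,0,0,1],[0,0,0.05,0,0,0,1]]]'; python3 -c "
from h import *
for i in range(2): bot.capture('top'); o=bot.get_obs();print(o['contact_force'].round(2),o['moment'].round(2),o['tool_pos'].round(1))"
```

```text
time: 30.7
tool_pos: [449.0, 218.4, 61.4]
tcp_rot: [-3.141, -0.0, 0.0]
contact_force: [0.6, 0.4, -3.3]
grip_width: 47.5
[ 0.45  0.06 -3.34] [-0.07  0.02 -0.01] [449.  218.5  61.4]
[ 0.64  0.3  -3.73] [-0.02  0.05 -0.03] [449.  218.4  61.4]
```

It's clear now. I'll lower the last 2 mm, release and lift.

```bash
python3 -m inch '[[[0,0,0.01,0,0,0,1],[0,0,0.01,0,0,0,-1],[0,0,0.01,0,0,0,-1],[0,0,0.01,0,0,0,-1],[0,0,0.01,0,0,0,-1],[0,0,-0.2,0,0,0,-1],[0,0,-0.45,0,0,0,-1],[0,0.3,-0.5,0,0,0,-1],[0,0.6,-0.5,0,0,0,-1],[0,0.9,-0.5,0,0,-0.1,-1]]]';python3 n.py 628,-164,158 628,-164,52;python3 -c "
from h import *
print(jars(snap('top','t11')))
snap('scene','s11')"
```

```text
time: 32.05
tool_pos: [449.0, 36.9, 161.7]
tcp_rot: [3.141, -0.001, 0.081]
contact_force: [1.3, -0.0, -0.6]
grip_width: 91.8
t 32.05 tcp [449.   36.9 161.7] rpy [ 3.141e+00 -1.000e-03  8.100e-02] F [ 1.27 -0.03 -0.64] w 91.8
628,-164,158 [0.811 1.074 0.02 ] [ 0.001 -0.001 -0.896] r 649
628,-164,52 [0.81  1.074 0.55 ] [ 0.001 -0.001 -0.896] r 649
[(array([ 628. , -164.7]), np.int32(402)), (array([523.6, 138.2]), np.int32(398)), (array([448.2, 210. ]), np.int32(443)), (array([ 437.8, -330.7]), np.int32(479))]
```

View pics/t11.png

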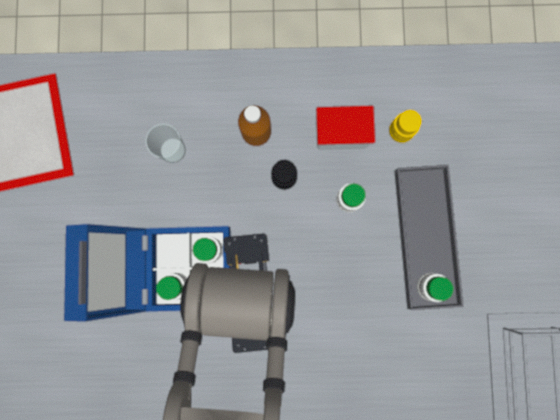

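View pics/s11.png

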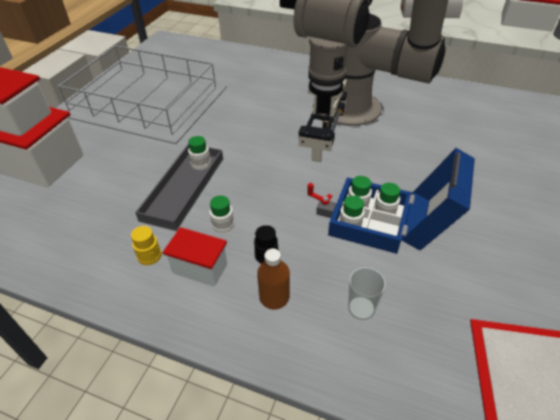

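Three jars are in the case, at (361,188), (354,208) and (390,196). The last jar, A, is at about (220,211).

```bash
python3 -m inch '[[[0.75,0.99,0,0,0,-0.2,-1],[0.75,0.99,0,0,0,-0.4,-1],[0.75,0.99,0,0,0,-0.6,-1],[0.75,0.99,0,0,0,-0.8,-1],[0.75,0.99,0,0,0,-0.9,-1],[0.75,0.99,0,0,0,-0.9,-1],[0.75,0.99,0,0,0,-0.9,-1],[0.75,0.99,0,0,0,-0.9,-1],[0.75,0.99,0,0,0,-0.9,-1],[0.75,0.99,0,0,0,-0.9,-1]]]';python3 n.py 628,-164.6,158 628,-164.6,52; python3 -c "
from h import *
print(jars(snap('scene','s12'),'scene'))"
```

```text
time: 33.4
tool_pos: [614.1, -146.9, 161.6]
tcp_rot: [3.141, -0.0, 0.785]
contact_force: [1.2, 1.0, 0.6]
grip_width: 92.1
t 33.4 tcp [ 614.1 -146.9  161.6] rpy [ 3.141 -0.     0.785] F [1.2  1.03 0.58] w 92.1
628,-164.6,158 [-0.013  0.112  0.018] [ 0.    -0.     0.001] r 649
628,-164.6,52 [-0.013  0.112  0.548] [ 0.    -0.     0.001] r 649
[(array([ 443.5, -330.3]), np.int32(208)), (array([489.1, 139.7]), np.int32(623)), (array([449.6, 212. ]), np.int32(312)), (array([ 635.8, -162. ]), np.int32(308))]
```

```bash
python3 -m inch '[[[-0.013,0.112,0.1,0,0,0,-1],[-0.013,0.112,0.3,0,0,0,-1],[-0.013,0.112,0.5,0,0,0,-1],[-0.013,0.112,0.55,0,0,0,-1],[-0.013,0.112,0.55,0,0,0,1],[-0.013,0.112,0.55,0,0,0,1],[-0.013,0.112,0.55,0,0,0,1],[-0.013,0.112,0.55,0,0,0,1],[-0.013,0.112,0.55,0,0,0,1],[-0.013,0.112,0.55,0,0,0,1]]]';python3 -m inch '[[[0,0,0,0,0,0,1],[0,0,-0.15,0,0,0,1],[0,0,-0.4,0,0,0,1],[0,0,-0.64,0,0,0,1],[0,0,-0.64,0,0,0,1],[0,0,-0.64,0,0,0,1],[0,0,-0.64,0,0,0,1],[0,0,-0.64,0,0,0,1],[0,0,-0.64,0,0,0,1],[0,0,-0.64,0,0,0,1]]]'; python3 - <<'E'
from h import *
for i in range(3): bot.capture("top"); print(bot.get_obs()['contact_force'].round(2))
E
python3 n.py 579,-324,178 579,-324,59 524,218,178,0
```

```text
time: 34.7
tool_pos: [628.9, -164.8, 52.4]
tcp_rot: [3.14, -0.001, 0.785]
contact_force: [0.7, 1.8, 5.0]
grip_width: 47.3
time: 35.95
tool_pos: [628.1, -164.8, 179.1]
tcp_rot: [-3.141, 0.0, 0.785]
contact_force: [0.8, 0.7, -1.8]
grip_width: 47.8
[ 0.13 -0.96 -0.97]
[-0.07 -0.2  -1.02]
[-0.15 -0.23 -0.81]
t 36.1 tcp [ 628.1 -164.8  179.3] rpy [-3.142 -0.     0.785] F [-0.15 -0.23 -0.81] w 47.5
579,-324,178 [-0.736  0.389  0.006] [-0.    -0.     0.001] r 663
579,-324,59 [-0.736  0.389  0.601] [-0.    -0.     0.001] r 663
524,218,178,0 [ 0.986 -1.722  0.007] [-0. -0.  1.] r 568
```

A is empty (about -0.9 N), so it goes in the tray.

```bash
python3 -m inch '[[[-0.735,0.39,0,0,0,0,1],[-0.735,0.39,0,0,0,0,1],[-0.735,0.39,0,0,0,0,1],[-0.735,0.39,0.15,0,0,0,1],[-0.735,0.39,0.35,0,0,0,1],[-0.735,0.39,0.5,0,0,0,1],[-0.735,0.39,0.58,0,0,0,1],[-0.735,0.39,0.6,0,0,0,1],[-0.735,0.39,0.605,0,0,0,1],[-0.735,0.39,0.605,0,0,0,1]]]'; python3 -m inch '[[[0,0,0.008,0,0,0,1],[0,0,0.008,0,0,0,-1],[0,0,0.008,0,0,0,-1],[0,0,0.008,0,0,0,-1],[0,0,0.008,0,0,0,-1],[0,0,-0.2,0,0,0,-1],[0,0,-0.45,0,0,0,-1],[0.1,-0.3,-0.7,0,0,0,-1],[0.4,-0.6,-0.9,0,0,0,1],[0.6,-0.6,-0.9,0,0,0,1]]]';python3 n.py 486,-100,250; python3 -c "
from h import *
print(jars(snap('top','t13')));print(jars(snap('scene','s13'),'scene'))"
```

```text
time: 37.35
tool_pos: [580.0, -324.3, 59.6]
tcp_rot: [3.139, -0.0, 0.786]
contact_force: [0.2, -0.1, -1.5]
grip_width: 47.5
time: 38.6
tool_pos: [573.6, -167.7, 236.2]
tcp_rot: [3.139, -0.001, 0.783]
contact_force: [0.9, 0.5, -1.0]
grip_width: 76.4
t 38.6 tcp [ 573.6 -167.7  236.2] rpy [ 3.139e+00 -1.000e-03  7.830e-01] F [ 0.9   0.52 -1.  ] w 76.4
486,-100,250 [-0.071 -0.549 -0.07 ] [ 0.003 -0.001 -0.002] r 496
[(array([523.6, 138.2]), np.int32(400)), (array([448.3, 210.4]), np.int32(435)), (array([447.1, 138.7]), np.int32(413)), (array([ 435.3, -343. ]), np.int32(206))]
[(array([ 441.1, -330.3]), np.int32(225)), (array([ 580.7, -324.6]), np.int32(288)), (array([489.1, 139.6]), np.int32(627)), (array([449.3, 211.9]), np.int32(311))]
```

View pics/s13.png

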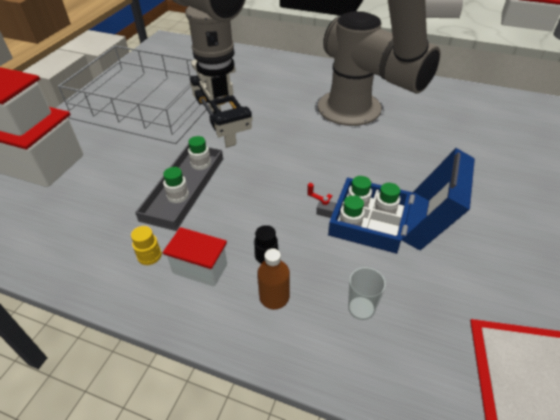

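View pics/t13.png

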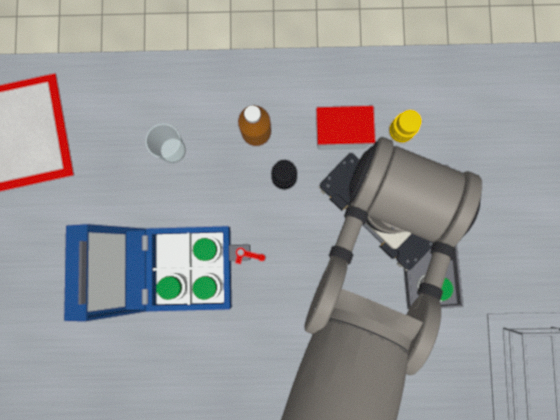

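All five jars are sorted: two upright in the tray at (198,150) and (175,183), three in the case. Next is the cover, so I'll estimate its angle.

```bash
python3 - <<'E'
from h import *
yh=262.5
for th in(1.85,1.9,1.95,2.0,2.05):
    y=yh-172*np.cos(th)+51*np.sin(th);z=50+172*np.sin(th)+51*np.cos(th)
    yr=yh-172*np.cos(th);zr=50+172*np.sin(th)
    print(th,round(y),round(z),np.round(proj("top",(486,y,z)),1),np.round(proj("top",(486,yr,zr)),1),np.round(proj("scene",(572,y,z)),1))
print("meas top edge px ~65.4, rim ~87.3; scene corner", 290+720/4,130+318/4)
E
python3 n.py 490,250,280,0
```

```text
1.85 359 201 [ 70.7 271. ] [ 95.3 270.7] [461.6 203.9]
1.9 366 196 [ 67.7 271. ] [ 91.2 270.8] [464.8 206.6]
1.95 374 191 [ 65. 271.] [ 87.3 270.8] [467.7 209.4]
2.0 380 185 [ 62.5 271. ] [ 83.5 270.9] [470.5 212.2]
2.05 387 179 [ 60.3 271. ] [ 80.  270.9] [473.  215.1]
meas top edge px ~65.4, rim ~87.3; scene corner 470.0 209.5
t 38.7 tcp [ 576.3 -163.5  236.9] rpy [ 3.138 -0.004  0.791] F [ 0.88 -0.21  0.29] w 68.6
490,250,280,0 [ 1.168 -1.76  -0.218] [ 0.003 -0.007  1.007] r 550
```

Cover angle is about 1.95. I'll fly over it with the fingers shut.

```bash
python3 -m inch '[[[0.6,-1,-0.35,0,0,0.2,1],[0.6,-1,-0.35,0,0,0.4,1],[0.6,-1,-0.35,0,0,0.6,1],[0.6,-1,-0.35,0,0,0.8,1],[0.6,-1,-0.35,0,0,1,1],[0.6,-1,-0.35,0,0,1,1],[0.6,-1,-0.35,0,0,1,1],[0.6,-1,-0.35,0,0,1,1],[0.6,-1,-0.35,0,0,1,1],[0.6,-1,-0.35,0,0,1,1]]]';python3 -m inch '[[[-0.1,-1,0,0,0,0,1],[-0.1,-1,0,0,0,0,1],[-0.1,-1,0,0,0,0,1],[-0.1,-1,0,0,0,0,1],[-0.1,-1,0,0,0,0,1],[-0.1,-1,0,0,0,0,1],[-0.1,-1,0,0,0,0,1],[-0.1,-1,0,0,0,0,1],[-0.1,-1,0,0,0,0,1],[-0.1,-1,0,0,0,0,1]]]';python3 n.py 490,425,300,0 490,425,165,0
```

```text
time: 39.95
tool_pos: [517.6, 57.5, 303.8]
tcp_rot: [-3.141, 0.0, -0.0]
contact_force: [-0.6, -0.2, -0.3]
grip_width: 0.6
time: 41.2
tool_pos: [497.6, 257.6, 303.9]
tcp_rot: [-3.141, -0.0, -0.0]
contact_force: [-1.0, 0.2, -1.3]
grip_width: 0.4
t 41.2 tcp [497.6 257.6 303.9] rpy [-3.141 -0.    -0.   ] F [-0.95  0.16 -1.25] w 0.4
490,425,300,0 [-0.038 -0.837  0.02 ] [-0. -0. -0.] r 649
490,425,165,0 [-0.038 -0.837  0.695] [-0. -0. -0.] r 649
```

```bash
python3 -m inch '[[[-0.04,-0.84,0,0,0,0,1],[-0.04,-0.84,0,0,0,0,1],[-0.04,-0.84,0,0,0,0,1],[-0.04,-0.84,0.15,0,0,0,1],[-0.04,-0.84,0.3,0,0,0,1],[-0.04,-0.84,0.5,0,0,0,1],[-0.04,-0.84,0.65,0,0,0,1],[-0.04,-0.84,0.68,0,0,0,1],[-0.04,-0.84,0.68,0,0,0,1],[-0.04,-0.84,0.68,0,0,0,1]]]';python3 n.py 490,370,170,0 490,324,187,0 490,299,196,0 ; python3 -c "
from h import *
im=snap('scene','s14')"
```

```text
time: 42.45
tool_pos: [490.3, 426.3, 169.7]
tcp_rot: [-3.14, -0.003, 0.0]
contact_force: [-0.3, -0.4, 0.5]
grip_width: 0.3
t 42.45 tcp [490.3 426.3 169.7] rpy [-3.14e+00 -3.00e-03  0.00e+00] F [-0.34 -0.39  0.47] w 0.3
490,370,170,0 [-0.001  0.281 -0.002] [-0.002 -0.003  0.   ] r 614
490,324,187,0 [-0.001  0.511 -0.088] [-0.002 -0.003  0.   ] r 587
490,299,196,0 [-0.001  0.636 -0.133] [-0.002 -0.003  0.   ] r 574
```

View pics/s14.png

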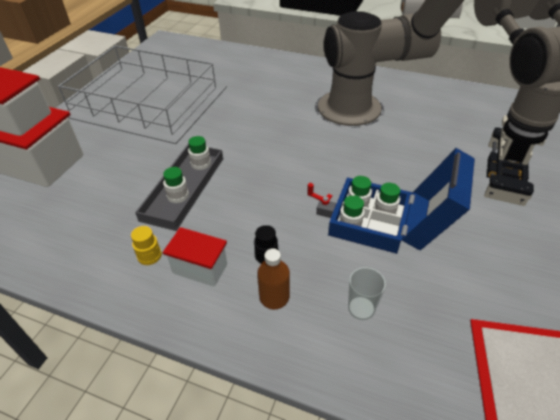

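The gripper is behind the cover at (510,175). Pushing.

```bash
python3 -m inch '[[[0,0.08,0.01,0,0,0,1],[0,0.14,0.01,0,0,0,1],[0,0.19,0,0,0,0,1],[0,0.24,-0.01,0,0,0,1],[0,0.29,-0.02,0,0,0,1],[0,0.34,-0.03,0,0,0,1],[0,0.39,-0.045,0,0,0,1],[0,0.44,-0.06,0,0,0,1],[0,0.48,-0.075,0,0,0,1],[0,0.51,-0.085,0,0,0,1]]]';python3 -c "
from h import *
im=snap('scene','s15')[100:270,250:490,::-1];cv2.imwrite('pics/s15z.png',cv2.resize(im,None,fx=3.3,fy=3.3))";python3 n.py 490,270,199,0 490,212,186,0 490,164,151,0
```

```text
time: 43.75
tool_pos: [490.2, 324.1, 186.0]
tcp_rot: [-3.139, -0.002, -0.0]
contact_force: [1.7, 4.9, 4.1]
grip_width: 0.4
t 43.8 tcp [490.2 323.5 186.1] rpy [-3.14e+00 -2.00e-03 -0.00e+00] F [1.14 3.53 3.59] w 0.2
490,270,199,0 [-0.001  0.267 -0.065] [-0.002 -0.003 -0.   ] r 559
490,212,186,0 [-0.001  0.558 -0.001] [-0.002 -0.003 -0.   ] r 534
490,164,151,0 [-0.001  0.798  0.174] [-0.002 -0.003 -0.   ] r 517
```

View pics/s15z.png

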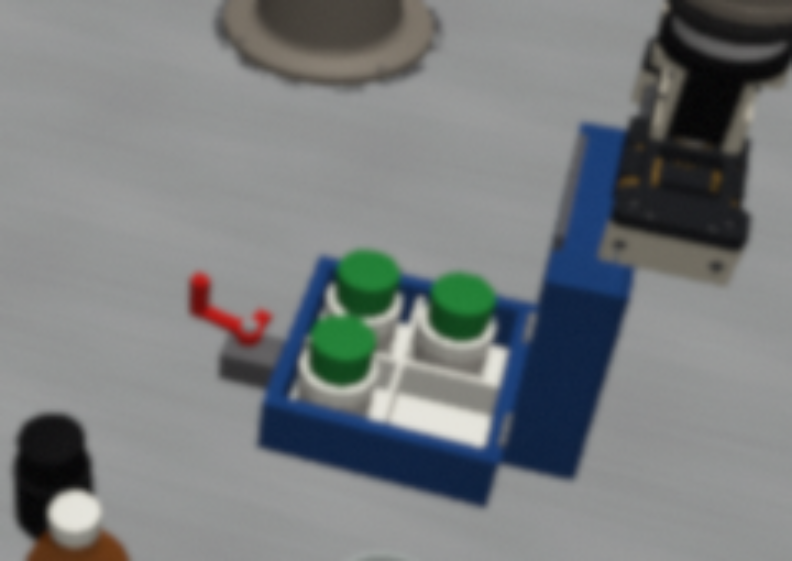

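```bash
python3 -m inch '[[[0,0.07,-0.03,0,0,0,1],[0,0.13,-0.053,0,0,0,1],[0,0.2,-0.062,0,0,0,1],[0,0.27,-0.063,0,0,0,1],[0,0.345,-0.058,0,0,0,1],[0,0.42,-0.042,0,0,0,1],[0,0.49,-0.025,0,0,0,1],[0,0.56,0.003,0,0,0,1],[0,0.625,0.035,0,0,0,1],[0,0.69,0.08,0,0,0,1]]]';python3 -c "
from h import *
im=snap('scene','s16')[100:270,250:490,::-1];cv2.imwrite('pics/s16z.png',cv2.resize(im,None,fx=3.3,fy=3.3))";python3 n.py 490,164,151,0 490,146,128,0 490,130,103,0 490,125,97,0
```

```text
time: 45.05
tool_pos: [489.7, 184.8, 168.5]
tcp_rot: [3.141, -0.0, 0.0]
contact_force: [0.6, 1.7, 0.9]
grip_width: 0.9
t 45.1 tcp [489.  183.2 167.1] rpy [ 3.14e+00  2.00e-03 -0.00e+00] F [ 0.5  -0.91 -0.4 ] w 0.3
490,164,151,0 [0.005 0.096 0.081] [ 0.002  0.002 -0.001] r 517
490,146,128,0 [0.005 0.186 0.196] [ 0.002  0.002 -0.001] r 511
490,130,103,0 [0.006 0.266 0.321] [ 0.002  0.002 -0.001] r 507
490,125,97,0 [0.006 0.291 0.351] [ 0.002  0.002 -0.001] r 506
```

View pics/s16z.png

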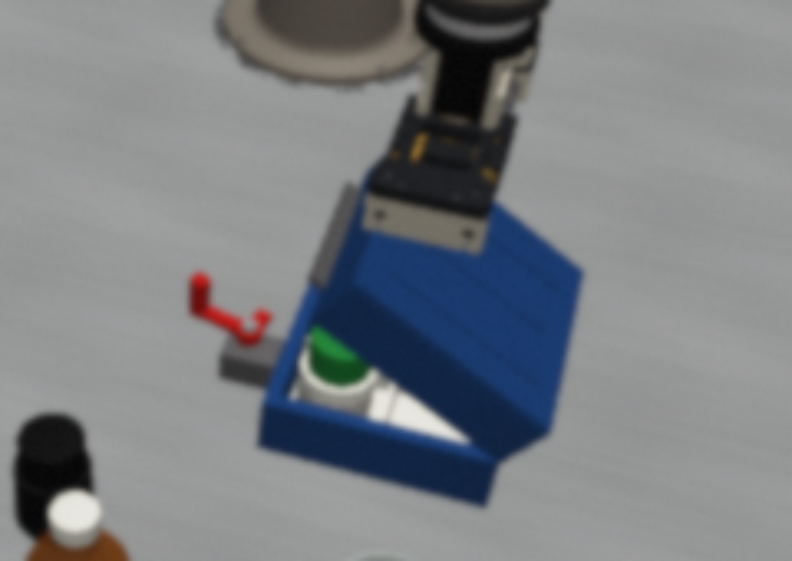

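The cover is about half over and the fingertips are on its top. I'll continue down and press.

```bash
python3 -m inch '[[[0,0.05,0.04,0,0,0,1],[0,0.1,0.08,0,0,0,1],[0,0.145,0.135,0,0,0,1],[0,0.19,0.19,0,0,0,1],[0,0.23,0.25,0,0,0,1],[0,0.26,0.3,0,0,0,1],[0,0.27,0.33,0,0,0,1],[0,0.27,0.345,0,0,0,1],[0,0.27,0.355,0,0,0,1],[0,0.27,0.355,0,0,0,1]]]';python3 -c "
from h import *
im=snap('scene','s17')[100:270,250:490,::-1];cv2.imwrite('pics/s17z.png',cv2.resize(im,None,fx=3.3,fy=3.3))";python3 n.py
```

```text
time: 46.35
tool_pos: [489.5, 131.1, 101.0]
tcp_rot: [3.14, -0.001, 0.001]
contact_force: [-10.1, -6.4, 30.2]
grip_width: 0.4
t 46.4 tcp [489.5 131.  101. ] rpy [ 3.14e+00 -1.00e-03  1.00e-03] F [-11.29  -7.03  29.65] w 0.6
```

View pics/s17z.png

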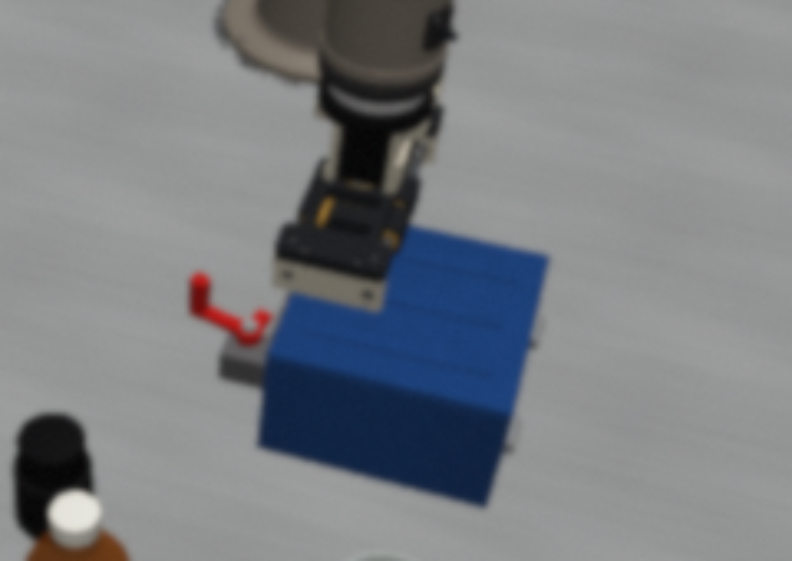

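The cover is shut: tip at z=101 (the top height), pressing at 30 N. Now retreat and go to the +x side of the catch knob, fingers still shut.

```bash
python3 -m inch '[[[0,0,-0.15,0,0,0,1],[0,0,-0.3,0,0,0,1],[0.25,0.3,-0.3,0,0,0,1],[0.25,0.605,-0.3,0,0,0,1],[0.25,0.605,-0.3,0,0,0,1],[0.25,0.605,-0.3,0,0,0,1],[0.25,0.605,-0.3,0,0,0,1],[0.25,0.605,-0.3,0,0,0,1],[0.25,0.605,-0.3,0,0,0,1],[0.25,0.605,-0.3,0,0,0,1]]]';python3 -c "
from h import *
im=snap('top','t18')
c=im[205:330,55:275,::-1];cv2.imwrite('pics/t18z.png',cv2.resize(c,None,fx=3.6,fy=3.6,interpolation=cv2.INTER_CUBIC))
c=snap('scene','s18')[100:270,250:490,::-1];cv2.imwrite('pics/s18z.png',cv2.resize(c,None,fx=3.3,fy=3.3))";python3 n.py 540,12,72,0
```

```text
time: 47.65
tool_pos: [539.5, 11.3, 157.9]
tcp_rot: [-3.141, -0.0, 0.001]
contact_force: [0.3, -0.2, -0.0]
grip_width: 0.5
t 47.75 tcp [539.6  11.  157.9] rpy [-3.141 -0.     0.   ] F [ 0.87  0.42 -0.53] w 0.8
540,12,72,0 [ 0.002 -0.005  0.429] [-0. -0.  0.] r 540
```

View pics/t18z.png

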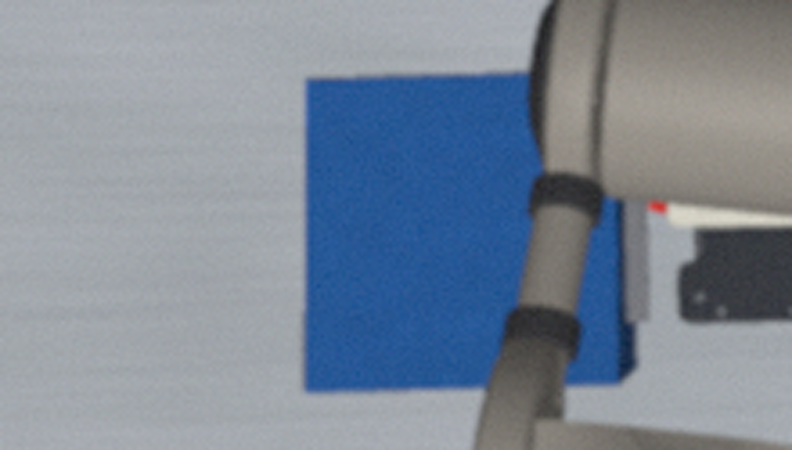

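View pics/s18z.png

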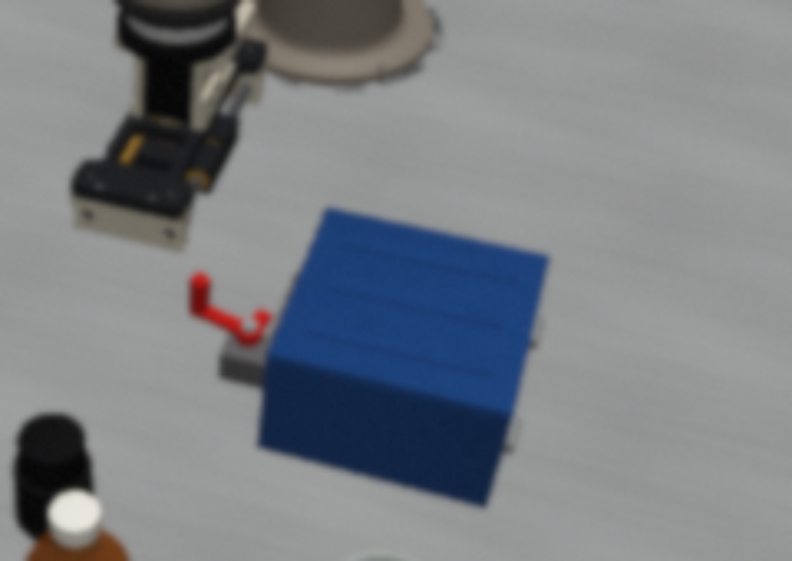

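```bash
python3 -m inch '[[[0,0,0.15,0,0,0,1],[0,0,0.3,0,0,0,1],[0,0,0.4,0,0,0,1],[0,0,0.42,0,0,0,1],[0,0,0.42,0,0,0,1],[-0.04,-0.01,0.42,0,0,0,1],[-0.07,-0.01,0.42,0,0,0,1],[-0.1,0,0.42,0,0,0,1],[-0.13,0,0.42,0,0,0,1],[-0.15,0,0.42,0,0,0,1]]]';python3 -c "
from h import *
c=snap('scene','s19')[100:270,250:490,::-1];cv2.imwrite('pics/s19z.png',cv2.resize(c,None,fx=3.3,fy=3.3))";python3 n.py 497.7,16.2,74,0 482.7,27.1,74,0 475,37.6,74,0 471,48,74,0 471,54,74,0
```

```text
time: 49.0
tool_pos: [509.1, 10.6, 73.9]
tcp_rot: [3.141, 0.0, -0.0]
contact_force: [1.3, -1.2, 0.0]
grip_width: 0.6
t 49.05 tcp [508.7  10.6  73.8] rpy [ 3.142e+00  1.000e-03 -0.000e+00] F [ 0.43 -0.73  1.38] w 0.4
497.7,16.2,74,0 [-0.055 -0.028 -0.001] [ 0.     0.001 -0.   ] r 498
482.7,27.1,74,0 [-0.13  -0.082 -0.001] [ 0.     0.001 -0.   ] r 483
475,37.6,74,0 [-0.168 -0.135 -0.001] [ 0.     0.001 -0.   ] r 476
471,48,74,0 [-0.188 -0.187 -0.001] [ 0.     0.001 -0.   ] r 473
471,54,74,0 [-0.188 -0.217 -0.001] [ 0.     0.001 -0.   ] r 474
```

View pics/s19z.png

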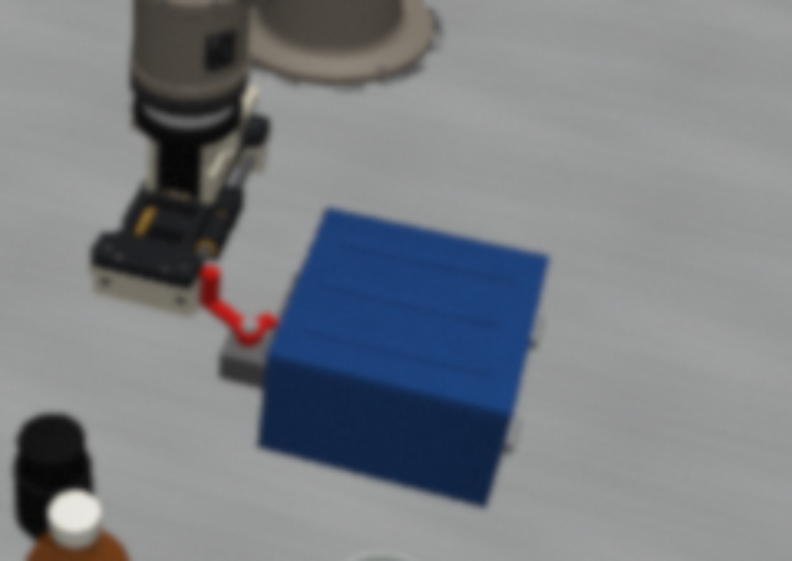

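The catch is turning with the push. I'll carry on round to the stop.

```bash
python3 -m inch '[[[-0.03,-0.01,0,0,0,0,1],[-0.06,-0.03,0,0,0,0,1],[-0.095,-0.055,0,0,0,0,1],[-0.13,-0.08,0,0,0,0,1],[-0.15,-0.11,0,0,0,0,1],[-0.17,-0.14,0,0,0,0,1],[-0.18,-0.165,0,0,0,0,1],[-0.188,-0.19,0,0,0,0,1],[-0.188,-0.215,0,0,0,0,1],[-0.188,-0.215,0,0,0,0,1]]]';python3 -c "
from h import *
c=snap('scene','s20')[100:270,250:490,::-1];cv2.imwrite('pics/s20z.png',cv2.resize(c,None,fx=3.3,fy=3.3))";python3 n.py
```

```text
time: 50.3
tool_pos: [472.1, 50.8, 73.9]
tcp_rot: [3.136, 0.0, 0.002]
contact_force: [-1.2, -20.1, 1.7]
grip_width: 0.4
t 50.35 tcp [472.1  50.7  73.9] rpy [3.136e+00 0.000e+00 2.000e-03] F [ -0.42 -20.09   1.17] w 0.5
```

View pics/s20z.png

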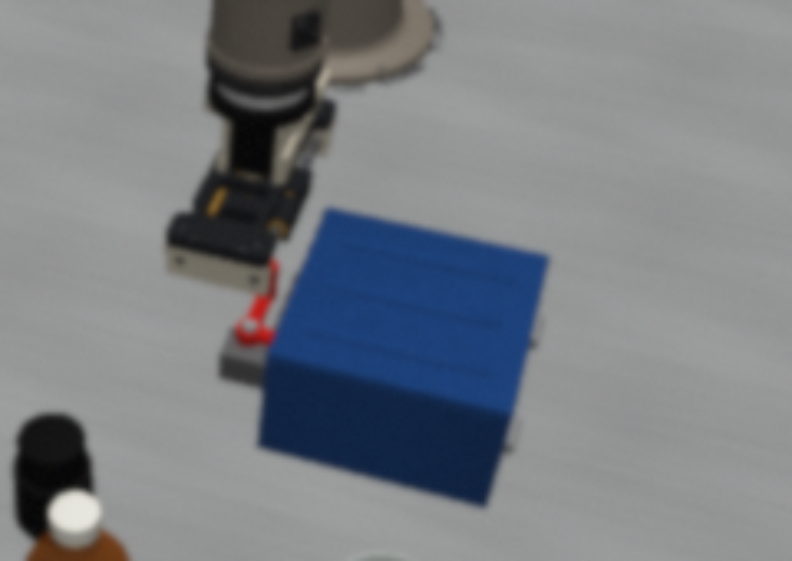

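A firm 20 N reaction means the catch is at its stop. I'll back off along -y, lift clear and inspect.

```bash
python3 -m inch '[[[0,0.1,0,0,0,0,1],[0,0.2,0,0,0,0,1],[0,0.3,-0.1,0,0,0,1],[0,0.4,-0.4,0,0,0,1],[0,0.7,-0.7,0,0,0,1],[0,1,-1,0,0,0,1],[0,1,-1,0,0,0,1],[0,1,-1,0,0,0,1],[0,1,-1,0,0,0,1],[0,1,-1,0,0,0,1]]]';python3 -c "
from h import *
im=snap('top','t21');print(jars(im))
c=im[205:330,55:275,::-1];cv2.imwrite('pics/t21z.png',cv2.resize(c,None,fx=3.6,fy=3.6,interpolation=cv2.INTER_CUBIC))
s=snap('scene','s21');print(jars(s,'scene'))
c=s[100:270,250:490,::-1];cv2.imwrite('pics/s21z.png',cv2.resize(c,None,fx=3.3,fy=3.3))";python3 n.py
```

```text
time: 51.6
tool_pos: [471.5, -144.9, 272.5]
tcp_rot: [-3.14, 0.002, 0.001]
contact_force: [-1.4, 0.2, -0.6]
grip_width: 0.7
[(array([ 579.2, -324.6]), np.int32(456))]
[(array([ 440.8, -330.4]), np.int32(225)), (array([ 580.7, -324.6]), np.int32(288))]
t 51.7 tcp [ 471.7 -145.2  272.9] rpy [-3.14e+00  2.00e-03  1.00e-03] F [-0.16  0.45 -0.55] w 0.4
```

View pics/t21z.png

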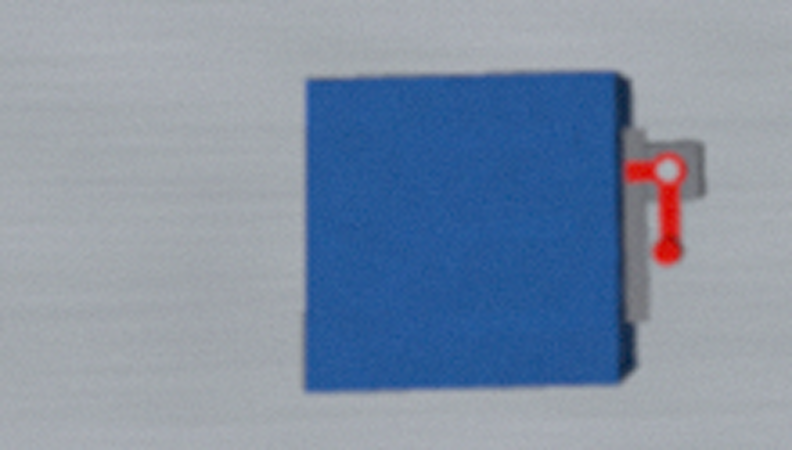

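View pics/s21.png

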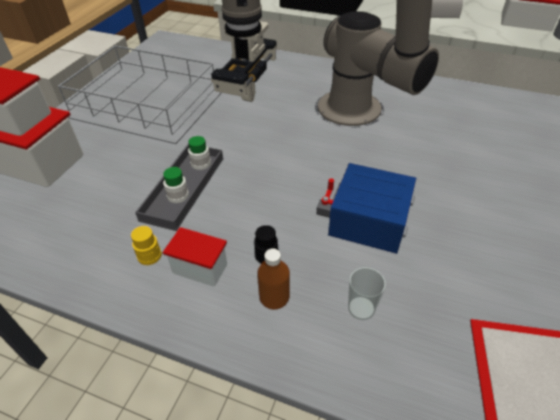

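The handle points along -x with the nose over the grey lip at (640,170) in the zoomed top view. The cover is flush, both tray jars are upright, and the bystanders haven't moved.

```bash
python3 -c "
from plant import bot
print(bot.close_job())"
```

```text
the job is handed in; nothing more can be done
None
```

The job is done and handed in at about 52 s, with the robot clear of everything. No verdict was reported.

- **Sorting:** I found five jars and weighed each one. Three were full, reading 3.9 to 4.5 N, and stand in three of the case pockets. Two were empty, reading 0.5 to 0.9 N, and stand upright in the tray.
- **Cover:** I swung it over and pressed it at 30 N. The fingertips stopped at 101 mm, which is the height of the cover's top when shut.
- **Catch:** I turned it last, against a firm 20 N reaction at the stop. The last picture shows its handle along -x and its nose over the lip.
- **Bystanders:** the amber bottle, tub and beaker stand where they were in the pictures.

**Contact on the third full jar:** it met about 5 N of sideways contact while being lowered. I lifted it and lowered it again 3 mm further over, with no contact. It had sat about 8 mm off-centre in the grip, but it showed upright inside its pocket before the cover was closed.

The arm hid one tray jar from the top camera in the last check, but the scene camera showed both. I never saw a jar knocked aside.

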